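# Load the sprung infeed of a rod-rounding machine

### The job

Load the two square beech billets into the infeed of the rod-rounding machine: draw the sprung pusher back by its ball knob until you feel it come up against the rubber stop, lean the handle over into the notch of the catch so that it stays parked, let go of it, and lay both billets flat in the trough, one behind the other. Then take the handle out of the notch and, holding the knob all the way, ease the pusher forward until its spring presses both billets up against the gate inside the throat, and let go with the handle upright. Be gentle: do not ram the stop or the billets, do not force a billet down onto the trough, never let the pusher snap forward, and leave everything else on the bench where it is.

Things in the scene. Friction and masses are not known exactly. Their poses are not given: they have to be found in the camera images.
- feeder: Green bench machine that rounds square billets into rods, fixed, with its infeed. Origin: on the bench under the infeed's middle line. Its y axis is the feed direction (towards throat and motor), along the middle line; z up; the handle leans to -x. Along y: slotted steel guide, 50 mm wide, top 68.5 mm above the bench, from -245 to -12 mm; trough to 135 mm; throat; housing 150 mm high from 165 mm.
- trough (a point): Middle of the open trough's floor, at feeder y = 61.5 mm, 34 mm above the bench. The trough runs from y = -12 to 135 mm, is 28 mm wide inside and has sides 4 mm thick and only 10 mm high, so that a billet stands 14 mm proud of them.
- throat (a point): The throat at the trough's end: point on the floor in its face (feeder y = 135 mm, 34 mm above the bench). A square opening 30 mm wide, 27.5 mm high in a block 80 mm high. Inside it an upright gate stops the billets; it is set 8 to 16 mm behind the face, differently each time, and is not measured. The pusher shoves the front billet into the throat; billets are laid in the trough short of it.
- pusher (a joint): Travel of the sprung pusher (brass block 23 mm wide in the trough, on a rod running back into the guide), m: 0 = fully forward, face at feeder y = 131 mm; grows as it is drawn back (-y), face at 131 mm minus the travel. A spring drives it forward: 3 N at 0 and 35 N/m more (8.3 N at 150 mm). With both billets home it reads 100 to 108 mm.
- guide_end (a point): Top of the guide's rear end (feeder y = -245 mm, z = 68.5 mm). Ahead of it a dark steel catch, plate 6 mm thick and 62 mm wide, is clamped on the guide, set differently each time, not measured: drawn back upright, the handle's pin meets its rubber stop (gives about 1 mm) at 146 to 160 mm of travel. Right before the stop a notch 14 mm wide opens to -x; leaned into it, the pin is held by the catch's tooth.
- handle (a joint): Lean of the pusher's handle about the push rod (axis along feeder y, 46.5 mm above the bench), rad: 0 = upright, 0.70 = leaned right over to the feeder's -x side. It can lean only in the notch of the catch, where its weight keeps it over and the spring draws it up to 4 mm forward against the tooth; everywhere else the slot keeps it upright.
- knob (a point): Centre of the black ball knob, 28 mm in diameter, on top of the handle, 60 mm from the push rod's axis; with the handle upright it stands 106.5 mm above the bench at feeder y = -23 mm minus the travel. The pin below it is 10 mm thick.
- billet_a_mid (a point): Centre of a plain square beech billet, 60 x 24 x 24 mm (long along its own x), 18 to 36 g, lying flat on the bench on the near side of the machine.
- billet_b_mid (a point): Centre of the other billet, the same in every way; either may go in first.
- offcut: Bystander: beech offcut, 52 x 46 x 40 mm, origin under its middle. It and the turned knob lie in a row with the billets; which lies where changes.
- turned_knob: Bystander: a turned drawer knob standing on its foot, 38 mm across, 48 mm high, origin under its middle.
Not all that is in view belongs to the job. Leave any turquoise or yellow look-alike of the part that bears billet_a_mid alone.

How it is judged (in metres and radians):
On the way, in this order (a step that is already met when the one before it is completed fails the run):
1. the pusher is drawn back and parked with its handle leaned into the notch, and the hand is off it (value of joint pusher above 0.135 m and value of joint handle above 0.35 rad and contact force between the fingers and handle below 0.3 N), for 0.3 s.
2. both billets lie flat in the trough, one behind the other, while the pusher is still parked (value of joint pusher above 0.135 m and value of joint handle above 0.35 rad and x of billet_a_mid in the frame of feeder between -0.004 and 0.004 m and z of billet_a_mid in the frame of feeder between 0.042 and 0.05 m and angle between the x axis of each of billet_a_mid, billet_b_mid and the y axis of feeder, either way round below 0.08 rad and x of billet_b_mid in the frame of feeder between -0.004 and 0.004 m and z of billet_b_mid in the frame of feeder between 0.042 and 0.05 m), for 0.2 s.
At the end, for the whole second after the job is handed in: Both billets lie flat and straight in the trough (4 mm, 0.08 rad), the front nose at least 4 mm inside the throat, the other right behind it; the pusher, handle upright (0.25 rad), travel 95 to 113 mm, presses on the rear billet and through it on the front one with over 2 N; all at rest (x of billet_a_mid in the frame of feeder between -0.004 and 0.004 m and z of billet_a_mid in the frame of feeder between 0.042 and 0.05 m and angle between the x axis of each of billet_a_mid, billet_b_mid and the y axis of feeder, either way round below 0.08 rad and x of billet_b_mid in the frame of feeder between -0.004 and 0.004 m and z of billet_b_mid in the frame of feeder between 0.042 and 0.05 m and ((y of billet_a_mid in the frame of feeder between 0.109 and 0.125 m and y of billet_b_mid in the frame of feeder between 0.047 and 0.065 m and contact force between pusher and billet_b above 2 N and contact force between billet_b and billet_a above 2 N) or (y of billet_b_mid in the frame of feeder between 0.109 and 0.125 m and y of billet_a_mid in the frame of feeder between 0.047 and 0.065 m and contact force between pusher and billet_a above 2 N and contact force between billet_a and billet_b above 2 N)) and value of joint pusher between 0.095 and 0.113 m and value of joint handle below 0.25 rad and linear speed of each of billet_a, billet_b below 0.01 m/s); the robot touches nothing.
It fails at once if the pusher snaps forward (faster than 0.3 m/s) (velocity of joint pusher below -0.3 m/s and value of joint pusher below 0.138 m).
It fails at once if the handle is rammed against the stop or the tooth of the catch (over 40 N) (contact force between handle and feeder above 40 N).
It fails at once if the pusher is rammed against a billet (over 40 N) (contact force between pusher and billet_a above 40 N or contact force between pusher and billet_b above 40 N).
It fails at once if a billet is forced down onto the trough (over 40 N) (contact force between feeder and billet_a above 40 N or contact force between feeder and billet_b above 40 N).
It fails at once if another thing on the bench is moved by more than 30 mm (distance of any of offcut, turned_knob, gouge, try_square, glue, wax_tin, cork_block from where it was at the start of the episode above 0.03 m).
It also fails if it takes over 72 s, if anything falls off the work surface, if the arm or the gripper's body presses on something with over 40 N, if the wrist force passes 120 N, or if a joint passes its speed limit or range.

### The arm

A 6-joint arm with a two-finger parallel gripper is mounted at the origin on the work surface. World frame = base frame: x ahead of the robot, y to its left, z up, the work surface at z = 0. Lengths are in mm, angles in rad, forces in N, time in s.
With the tool pointing down it reaches from about 275 to 850 mm from the base axis. Payload 5.2 kg.
Tool frame: the origin (TCP) lies at the very end of the fingers, on their centre line; the grasp point (between the pads) lies 19 mm behind it; x points along the fingers, y is the direction in which the jaws open and shut, and the axes are right-handed (so a half turn about x gives the same grasp; the last joint's range is limited). The gripper opens to 85 mm and grips with 20 to 120 N. Pads are 22 mm wide; open, the fingers measure 114 mm over their backs; the gripper's body (76 mm by 85 mm) begins 54 mm behind the grasp point. The pads swing forward as they close: fully open they stand 13 mm farther back than shut.
Start: joints at [-1.37, 0.259, 1.535, -0, 1.348, -0.203], TCP at [216.124, -505.762, 231.31] pointing down, gripper open.
Joint ranges: [-3.14, 3.14], [-0.91, 2.08], [0.19, 2.58], [-1.22, 4.36], [0.22, 2.71], [-3.12, 3.12]. Speed limits (rad/s): [2.57, 2.57, 3.14, 3.14, 3.14, 3.14].

### API

Orientations are given as [roll, pitch, yaw] about the fixed x, y, z axes, in that order (R = Rz(yaw) Ry(pitch) Rx(roll)).
In Python, from cell import sensors, camera, ctrl, search_frame gives the robot as it stands.
- The arm moves only by the shell command python3 -m creep 'ROWS' [FORCE]. ROWS is JSON, a list that holds one entry, the list of rows, each a list of 7 numbers: the shift along the tool's x, y, z in units of 30 mm (1.0 is 30 mm), then the turn, a rotation vector about the tool's x, y, z in degrees, then the opening in per cent of the stroke, from 0 (shut) to 100 (fully open). A call has 1 to 5 rows; each row shifts and turns the commanded pose from where the row before left it, along the tool's axes as they then stand; what a row does not reach is not made up. A row lasts 1/8 s, in which the tool goes at most 62.5 mm and 10.7 degrees, less where a joint would pass 70% of its speed; a pose out of reach is approached as far as the arm can. A call is refused whole if a number of a shift passes 1 or a number of a turn 10.7, either way. A call with a gripper value outside its range is refused whole. The fingers move at their own pace and stop on an object; FORCE is the grip in N (left out, the last holds). Time passes only in rows, so rows that do not move let the fingers close. It gives the time, the measured TCP pose, the force and the opening at its end, in the units of the state.
- sensors.read_state(): the state, without advancing time (a new reading comes with each control period).
- camera(name): name is "side" or "top" or "wrist"; returns a dict with "img" (384x512x3 uint8, red, green, blue), "fx", "fy", "cx", "cy" (pixels), "rvec" (rotation vector, rad) and "tvec" (3), from world to camera coordinates, as OpenCV has them. Camera axes: x right, y down, z forward; pixel columns grow to the right and rows downward; lengths in mm; the calibration is good to about 2 mm. The wrist camera is an equidistant fisheye: a pixel r from the principal point sees the ray r / f radians off the axis. A picture is of the moment at which its call begins. There is no depth.
- ctrl.close_job(): hands the job in, once; it reports no verdict.
Trained networks look in the newest picture that a camera, given by its name, has taken for a name from the list of things; names that differ only in an ending like _2 or _b are one class to them, and where a whole thing is asked for, a point or a joint stands for the part that bears it (a point fixed in the world has none). Each returns a list of dicts, best first, with "score" (0 to 1); they miss things now and then, are a little off and sometimes report something else, mostly with a low value. They report only what shows in the picture. A call takes as long as a camera call. They do not tell look-alikes from the thing itself.
- search_frame(camera, label): "centre" ([column, row] as shares, 0 to 1, of the picture: columns of its width, rows of its height, amid what is visible of it).
The state is a dict: "time": time; "joint_positions": joint angles; "qvel": joint speeds; "joint_torque": joint torques, N m; "eef_pos": TCP position; "orientation": TCP orientation; "wrist_force": force on the tool from outside, world axes, zero at the start; "torque": the same for the moment, N m; "finger_gap": finger opening in mm.
Only numpy, scipy, OpenCV 4.12 (cv2) and the standard library are available. Lean on these libraries where they do the work, as an engineer would, in place of code of your own. Each camera call takes 0.05 s, during which the arm holds its last target. There are 200 camera calls.

## Working session

There is one attempt and no reset: what is moved stays moved. The work goes in short steps, Python scripts to look and compute and a shell command to move; the robot and the scene stay as the last step left them, time stands still between calls to the robot, and variables do not carry over. Pictures are saved under pics/ and viewed, about 8 in all and at most 12, crops included, and the job is handed in when it is done.

```bash
ls; mkdir -p pics; cat > h.py <<'E'
import numpy as np,cv2
from scipy.spatial.transform import Rotation as R
from cell import sensors,camera,ctrl,search_frame
def shot(n,fn=None):
    c=camera(n)
    if fn: cv2.imwrite('pics/'+fn,cv2.cvtColor(c['img'],cv2.COLOR_RGB2BGR))
    return c
def ray(c,px,fish=False):
    u,v=(px[0]-c['cx'])/c['fx'],(px[1]-c['cy'])/c['fy']
    if fish:
        r=np.hypot(u,v); d=np.array([u/r*np.sin(r),v/r*np.sin(r),np.cos(r)]) if r>1e-9 else np.array([0,0,1.])
    else: d=np.array([u,v,1.])
    M=R.from_rotvec(np.ravel(c['rvec'])).as_matrix()
    return -M.T@np.ravel(c['tvec']),M.T@d
def onz(c,px,z,fish=False):
    o,d=ray(c,px,fish); return o+d*(z-o[2])/d[2]
def proj(c,P,fish=False):
    M=R.from_rotvec(np.ravel(c['rvec'])).as_matrix(); p=M@np.array(P,float)+np.ravel(c['tvec'])
    if fish:
        t=np.arctan2(np.hypot(p[0],p[1]),p[2]); k=t/max(np.hypot(p[0],p[1]),1e-9); return np.array([c['cx']+c['fx']*p[0]*k,c['cy']+c['fy']*p[1]*k])
    return np.array([c['cx']+c['fx']*p[0]/p[2],c['cy']+c['fy']*p[1]/p[2]])
def tool():
    s=sensors.read_state(); return np.array(s['eef_pos']),R.from_euler('xyz',s['orientation']),s
def step(target,Rt=None):
    p,r,s=tool(); d=r.inv().apply(np.array(target)-p)/30
    print('units',d.round(2)); 
    if Rt is not None: print('rot',np.degrees((r.inv()*Rt).as_rotvec()).round(2))
E
python3 - <<'E'
from h import *
for n in ['side','top']:
    c=shot(n,n+'0.png')
    print(n,c['fx'],c['cx'],c['cy'],(-R.from_rotvec(np.ravel(c['rvec'])).as_matrix().T@np.ravel(c['tvec'])).round())
    for l in ['feeder','trough','throat','guide_end','knob','billet_a_mid','offcut','turned_knob']:
        for d in search_frame(n,l)[:4]:
            px=np.array(d['centre'])*[512,384]
            z={'trough':34,'throat':34,'guide_end':68.5,'knob':106.5,'billet_a_mid':12,'offcut':20,'turned_knob':24}.get(l,40)
            print(l,round(d['score'],2),px.round(),onz(c,px,z).round())
p,r,s=tool();print(s); print(r.as_matrix().round(3))
E
```

```text
pics
side 440.2124385261807 256.32231100810174 187.3656683179762 [484. 681. 746.]
feeder 0.79 [210. 282.] [597. 189.  40.]
trough 0.81 [210. 287.] [598. 195.  34.]
trough 0.47 [211. 200.] [632. -39.  34.]
throat 0.77 [209. 279.] [602. 179.  34.]
guide_end 0.69 [213. 284.] [587. 213.  68.]
knob 0.49 [214. 187.] [615.  -6. 106.]
billet_a_mid 0.78 [328. 251.] [363.  67.  12.]
billet_a_mid 0.6 [322. 299.] [380. 190.  12.]
billet_a_mid 0.56 [285. 268.] [454. 122.  12.]
offcut 0.86 [286. 220.] [456.  -6.  20.]
turned_knob 0.64 [291. 150.] [ 449. -263.   24.]
top 430.30549534556553 254.42699360387064 194.43755690075957 [334. -56. 886.]
feeder 0.84 [158. 162.] [606. 165.  40.]
trough 0.62 [156. 162.] [608. 169.  34.]
throat 0.94 [159. 161.] [611. 163.  34.]
guide_end 0.98 [157. 161.] [599. 158.  68.]
knob 0.53 [253. 150.] [620. -32. 106.]
billet_a_mid 0.97 [190. 287.] [359.  77.  12.]
billet_a_mid 0.77 [172. 236.] [459. 124.  12.]
billet_a_mid 0.73 [131. 274.] [378. 198.  12.]
offcut 0.58 [238. 238.] [463. -13.  20.]
turned_knob 0.85 [362. 249.] [ 454. -261.   24.]
{'time': 0.9, 'joint_positions': array([-1.36981952e+00,  2.58581949e-01,  1.53499281e+00, -2.16700105e-06,
        1.34800740e+00, -2.02810761e-01]), 'qvel': array([-0.00030113, -0.00055718,  0.00011958,  0.0011583 , -0.00012882,
        0.00133557]), 'joint_torque': array([ 7.52790265e-05, -4.45908952e+01, -2.90890414e+01, -2.36740361e-04,
        5.51630892e-04,  1.49427478e-05]), 'eef_pos': array([ 216.11378457, -505.76737763,  231.32235647]), 'orientation': array([ 1.16930448,  1.57078562, -1.56850013]), 'wrist_force': array([0.55077989, 0.17581666, 1.00708994]), 'torque': array([0.02243341, 0.00694967, 0.01308954]), 'finger_gap': 85.47438103435842}
[[ 0.     0.393 -0.92 ]
 [-0.    -0.92  -0.393]
 [-1.     0.     0.   ]]
```

```bash
python3 - <<'E'
import cv2,numpy as np
a=cv2.imread('pics/top0.png'); b=cv2.imread('pics/side0.png')
cv2.imwrite('pics/top0b.png',cv2.resize(a[80:340,60:430],(800,562),interpolation=cv2.INTER_CUBIC))
cv2.imwrite('pics/side0b.png',cv2.resize(b[100:384,130:504],(790,600),interpolation=cv2.INTER_CUBIC))
E
```

```text
(no output)
```

View pics/top0b.png

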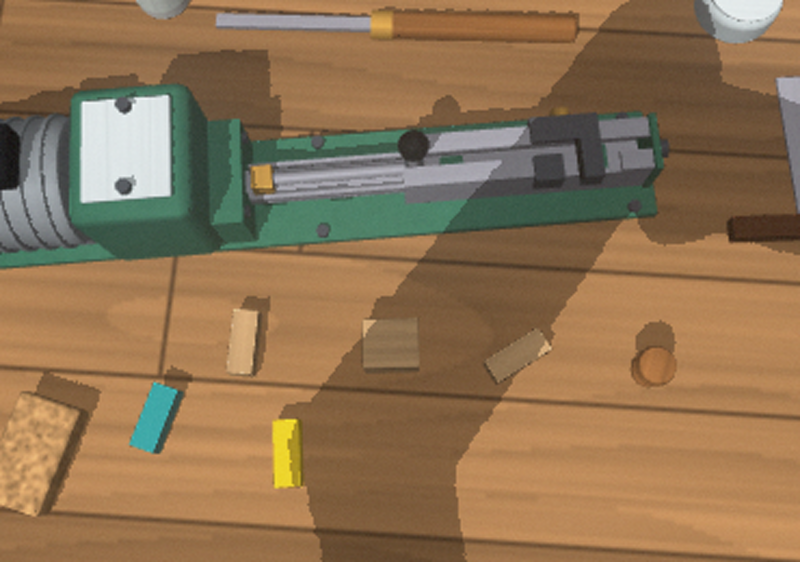

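View pics/side0b.png

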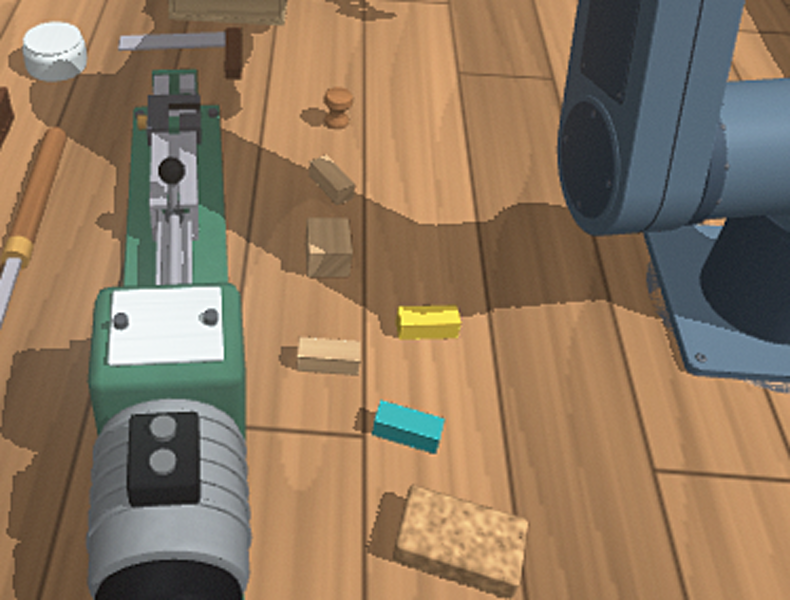

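```bash
python3 - <<'E'
from h import *
c=camera('top'); k=370/800
def f(x,y,z): return onz(c,(60+x*k,80+y*k),z).round(1)
print('knob',f(413,145,106.5))
a,b=f(250,245,6),f(655,215,6); print('edge',a,b,np.arctan2(b[0]-a[0],-(b[1]-a[1])))
a,b=f(285,199,44),f(400,192,44); print('trough side',a,b)
print('bA ends',f(243,311,24),f(240,373,24),'bB',f(495,375,24),f(542,337,24))
s=shot('side'); k2=374/790
print('knob side',onz(s,(130+171*k2,100+170*k2),106.5).round(1))
w=shot('wrist','w0.png'); print(w['fx'],w['cx'],w['cy'])
step([620,-30,250])
E
```

```text
knob [626.3 -28.4 106.5]
edge [550.6 127.5   6. ] [ 605.8 -267.4    6. ] 0.13888234481544062
trough side [588.1  91.3  44. ] [601.8 -16.9  44. ]
bA ends [481.9 123.3  24. ] [423.9 119.7  24. ] bB [ 436.8 -115.7   24. ] [ 474.9 -158.    24. ]
knob side [625.8 -27.5 106.5]
297.3186396354542 255.2399814841878 198.04870966172706
units [ -0.62  -9.29 -18.61]
```

```bash
r='[0,-0.49,-0.98,0,0,0,100]'; python3 -m creep '[[[0,-0.49,-0.98,0,0,0,100],[0,-0.49,-0.98,0,0,0,100],[0,-0.49,-0.98,0,0,0,100],[0,-0.49,-0.98,0,0,0,100],[0,-0.49,-0.98,0,0,0,100]]]'
python3 -m creep '[[[0,-0.49,-0.98,0,0,0,100],[0,-0.49,-0.98,0,0,0,100],[0,-0.49,-0.98,0,0,0,100],[0,-0.49,-0.98,0,0,0,100],[0,-0.49,-0.98,0,0,0,100]]]'
python3 -m creep '[[[0,-0.49,-0.98,0,0,0,100],[0,-0.49,-0.98,0,0,0,100],[0,-0.49,-0.98,0,0,0,100],[0,-0.49,-0.98,0,0,0,100],[0,-0.49,-0.98,0,0,0,100]]]'
python3 -m creep '[[[0,-0.49,-0.98,0,0,0,100],[0,-0.49,-0.98,0,0,0,100],[0,-0.49,-0.98,0,0,0,100],[0,0,0,7.5,0,0,100],[0,0,0,7.6,0,0,100]]]'
python3 - <<'E'
from h import *
p,r,s=tool(); print(p,r.as_matrix().round(3),s['finger_gap'])
w=shot('wrist','w1.png')
cv2.imwrite('pics/w1b.png',cv2.resize(cv2.imread('pics/w1.png'),(800,600),interpolation=cv2.INTER_CUBIC))
for l in ['trough','throat','guide_end','knob','billet_a_mid']:
    for d in search_frame('wrist',l)[:3]:
        px=np.array(d['centre'])*[512,384]; z={'trough':34,'throat':34,'guide_end':68.5,'knob':106.5,'billet_a_mid':12}[l]
        print(l,round(d['score'],2),px.round(),onz(w,px,z,True).round())
step([626.2,-28,150])
E
```

```text
time: 1.68
eef_pos: [323.0, -379.6, 231.4]
orientation: [1.837, 1.57, -0.901]
wrist_force: [1.0, -0.3, -0.6]
finger_gap: 85.8
time: 2.3
eef_pos: [429.4, -254.2, 231.4]
orientation: [1.898, 1.57, -0.84]
wrist_force: [-0.1, 0.1, 0.1]
finger_gap: 85.3
time: 2.92
eef_pos: [535.7, -128.9, 231.4]
orientation: [2.045, 1.571, -0.692]
wrist_force: [0.3, -1.2, -0.2]
finger_gap: 85.1
time: 3.55
eef_pos: [599.0, -53.9, 231.1]
orientation: [-0.315, 1.57, 2.964]
wrist_force: [-0.7, -0.9, -0.5]
finger_gap: 85.3
[599.02574696 -53.85674819 231.05424284] [[-0.     0.137 -0.991]
 [ 0.    -0.991 -0.137]
 [-1.    -0.     0.   ]] 85.29495218561735
trough 0.76 [196. 151.] [617.  19.  34.]
throat 0.86 [199. 153.] [615.  15.  34.]
guide_end 0.87 [198. 151.] [623.  10.  68.]
knob 0.65 [232. 159.] [626. -28. 106.]
billet_a_mid 0.84 [123. 254.] [451. 123.  12.]
billet_a_mid 0.76 [ 88. 279.] [389. 192.  12.]
billet_a_mid 0.7 [216. 269.] [452. -17.  12.]
units [ 2.71 -0.75 -1.03]
```

View pics/w1b.png

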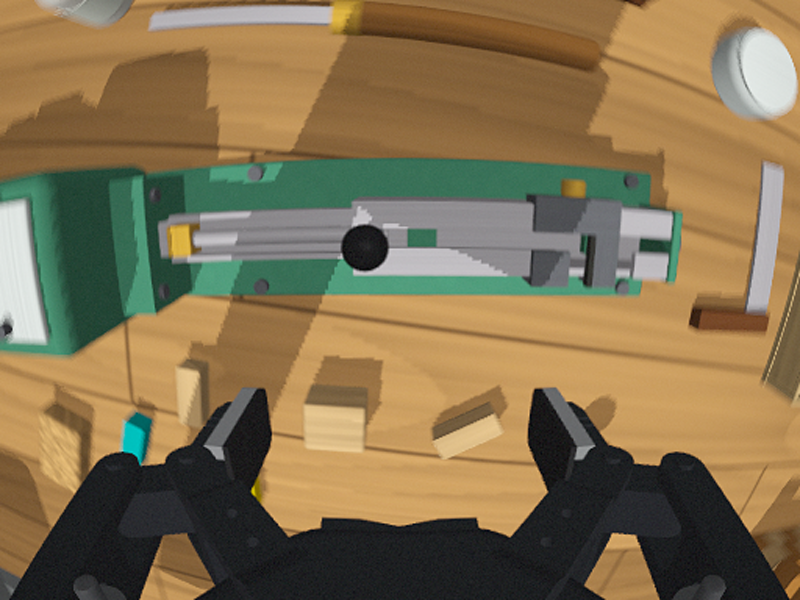

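```bash
python3 - <<'E'
from h import *
from scipy.optimize import least_squares
w=shot('wrist'); p,r,s=tool(); print(p)
# NOTE arm settled maybe 1 row more
obs=[((25,-12,68.5),(352,202)),((-25,-12,68.5),(353,276)),((25,-245,68.5),(672,211)),((-25,-245,68.5),(670,281)),((0,-23,106.5),(365,247)),((14,-245,68.5),(672,235))][:5]
def W(q,P): 
    c,s_=np.cos(q[2]),np.sin(q[2]); return np.array([q[0]+c*P[0]-s_*P[1],q[1]+s_*P[0]+c*P[1],P[2]])
f=lambda q:np.concatenate([proj(w,W(q,P),True)-np.array(o)*.64 for P,o in obs])
q=least_squares(f,[625,0,.139],loss='soft_l1').x; print(q,f(q).reshape(-1,2).round(1))
np.save('q.npy',q)
for n,P in dict(knob=(0,-23,106.5),throat=(0,135,34),trough=(0,61.5,34),stopknob=(0,-23-150,106.5)).items(): print(n,W(q,P).round(1))
ca=[onz(w,np.array(o)*.64,z,True).round(1) for o,z in [((192,378),24),((467,424),24)]]; print(ca)
P=W(q,P:=(0,-23,106.5)); step([P[0],P[1],150])
E
```

```text
[598.75815669 -54.63299002 231.34938596]
[ 6.21951048e+02 -7.37656593e+00  1.46136492e-01] [[-0.2 -0.4]
 [ 0.3 -0.2]
 [ 1.   0.9]
 [-2.1 -1.8]
 [-0.   0.8]]
knob [625.3 -30.1 106.5]
throat [602.3 126.2  34. ]
trough [613.   53.5  34. ]
stopknob [ 647.1 -178.5  106.5]
[array([476.7, 115.3,  24. ]), array([ 470.7, -132.3,   24. ])]
units [ 2.71 -0.68 -0.99]
```

```bash
python3 -m creep '[[[0.5,-0.36,-0.5,0,0,0,100],[0.5,-0.35,-0.5,0,0,0,100],[0.9,0,0,0,0,0,100],[0.9,0,0,0,0,0,100],[0.9,0,0,0,0,0,100]]]' 30
python3 -m creep '[[[0.5,0,0,0,0,0,100],[0.4,0,0,0,0,0,100],[0,0,0,0,0,0,100]]]'
python3 - <<'E'
from h import *
w=shot('wrist','w2.png'); p,r,s=tool(); print(p)
cv2.imwrite('pics/w2b.png',cv2.resize(cv2.imread('pics/w2.png')[100:330,100:400],(782,600),interpolation=cv2.INTER_CUBIC))
print(search_frame('wrist','knob')[:2], (proj(w,(625.6,-29.3,106.5),True)/[512,384]).round(3), s['wrist_force'])
E
```

```text
time: 4.53
eef_pos: [625.7, -27.9, 117.8]
orientation: [-0.524, 1.569, 2.759]
wrist_force: [0.3, 0.3, -1.3]
finger_gap: 85.4
time: 4.9
eef_pos: [625.3, -28.9, 92.4]
orientation: [-0.398, 1.569, 2.884]
wrist_force: [-0.2, 0.3, 0.2]
finger_gap: 85.4
[625.78128807 -29.12574674  93.37108561]
[{'centre': [0.5025, 0.6865], 'score': 0.81}, {'centre': [0.4848, 0.5323], 'score': 0.41}] [0.503 0.694] [ 0.61292914 -0.23032408  0.23966168]
```

View pics/w2b.png

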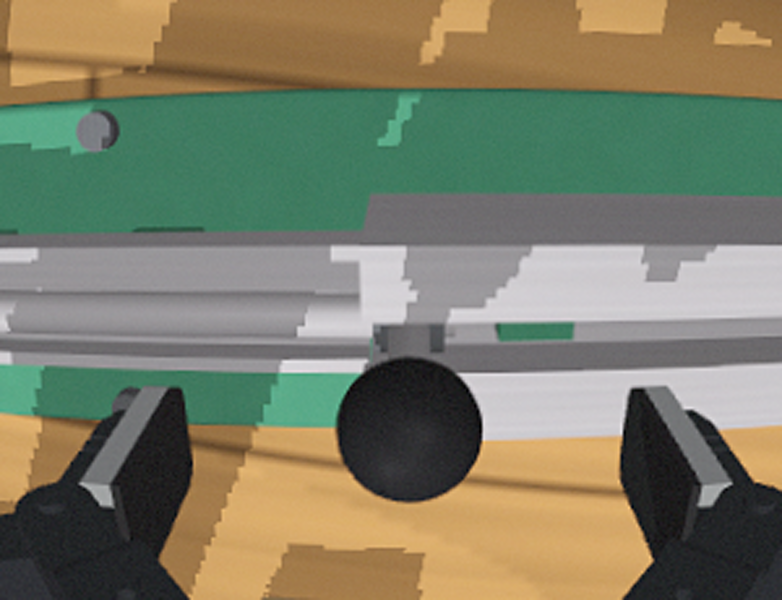

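The knob (crop 410,430) sits centred between the pads. Close and draw back.

```bash
python3 -m creep '[[[0,0,0,0,0,0,0],[0,0,0,0,0,0,0],[0,0,0,0,0,0,0],[0,0,0,0,0,0,0],[0,0,0,0,0,0,0]]]' 40
python3 -m creep '[[[0,0,0,0,0,0,0],[0,0.1,0,0,0,0,0],[0,0.3,0,0,0,0,0],[0,0.6,0,0,0,0,0],[0,0.6,0,0,0,0,0]]]'
python3 -m creep '[[[0,0.6,0,0,0,0,0],[0,0.6,0,0,0,0,0],[0,0.6,0,0,0,0,0],[0,0.5,0,0,0,0,0],[0,0.3,0,0,0,0,0]]]'
python3 -m creep '[[[0,0,0,0,0,0,0],[0,0,0,0,0,0,0]]]'
python3 - <<'E'
from h import *
p,r,s=tool(); print(p,s['wrist_force'],r.inv().apply(s['wrist_force']),np.linalg.norm(p[:2]-[625.78,-29.13]))
E
```

```text
time: 5.62
eef_pos: [625.9, -29.4, 93.9]
orientation: [2.66, 1.57, -0.341]
wrist_force: [-0.7, -0.7, 3.7]
finger_gap: 25.5
time: 6.25
eef_pos: [632.3, -75.0, 93.9]
orientation: [-1.802, 1.568, 1.48]
wrist_force: [0.2, 7.1, 7.0]
finger_gap: 25.7
time: 6.88
eef_pos: [643.3, -152.0, 93.9]
orientation: [-1.733, 1.567, 1.549]
wrist_force: [-0.4, 7.8, 8.2]
finger_gap: 25.7
time: 7.12
eef_pos: [643.2, -151.9, 93.9]
orientation: [-1.778, 1.568, 1.504]
wrist_force: [-0.5, 6.2, 6.8]
finger_gap: 25.6
[ 643.22537921 -151.91317151   93.88082275] [-0.52050768  6.23042327  6.8309395 ] [-6.81135969 -6.26307047 -0.360783  ] 124.01632336953531
```

```bash
python3 -m creep '[[[0.08,0,0,0,0,0,0],[0.08,0,0,0,0,0,0],[0.08,0,0,0,0,0,0],[0,0,0,0,0,0,0]]]'
python3 -m creep '[[[0,0.3,0,0,0,0,0],[0,0.2,0,0,0,0,0],[0,0.1,0,0,0,0,0],[0,0,0,0,0,0,0]]]'
python3 - <<'E'
from h import *
p,r,s=tool(); print(p,s['wrist_force'],r.inv().apply(s['wrist_force']),np.linalg.norm(p[:2]-[625.78,-29.13]))
E
```

```text
time: 7.62
eef_pos: [645.5, -153.5, 93.3]
orientation: [2.796, 1.563, -0.205]
wrist_force: [-8.6, 5.9, 36.2]
finger_gap: 25.3
time: 8.12
eef_pos: [648.1, -171.6, 93.4]
orientation: [2.781, 1.563, -0.22]
wrist_force: [-7.1, 5.1, 34.5]
finger_gap: 25.4
[ 648.12187271 -171.60712934   93.39982547] [-7.14160135  5.12102095 34.53619234] [-34.60082293  -5.9719863    6.09051217] 144.21820849570992
```

```bash
python3 -m creep '[[[-0.1,0,0,0,0,0,0],[-0.14,0,0,0,0,0,0],[0,0,0,0,0,0,0]]]'
python3 -m creep '[[[0,0.05,0,0,0,0,0],[0,0,0,0,0,0,0]]]'
python3 - <<'E'
from h import *
p,r,s=tool(); print(p,s['wrist_force'],r.inv().apply(s['wrist_force']),np.linalg.norm(p[:2]-[625.78,-29.13]))
E
```

```text
time: 8.5
eef_pos: [645.5, -169.0, 93.8]
orientation: [-1.612, 1.567, 1.671]
wrist_force: [-1.2, 9.0, 8.7]
finger_gap: 25.4
time: 8.75
eef_pos: [645.8, -170.5, 93.8]
orientation: [-1.657, 1.567, 1.626]
wrist_force: [-0.5, 8.3, 8.0]
finger_gap: 25.3
[ 645.83329596 -170.52241465   93.843893  ] [-0.49039683  8.33409754  8.04883549] [-8.01612544 -8.35172018 -0.68696909] 142.80738636432272
```

```bash
for i in 1; do python3 -m creep '[[[0,0.06,0,0,0,0,0],[0,0,0,0,0,0,0]]]';python3 -m creep '[[[0,0.06,0,0,0,0,0],[0,0,0,0,0,0,0]]]'; done | grep -E 'pos|wrist'
python3 - <<'E'
from h import *
p,r,s=tool(); print(r.inv().apply(s['wrist_force']),np.linalg.norm(p[:2]-[625.78,-29.13]))
E
```

```text
eef_pos: [646.1, -172.3, 93.9]
wrist_force: [-0.5, 8.0, 8.0]
eef_pos: [646.4, -174.1, 93.8]
wrist_force: [-1.4, 7.6, 8.3]
[-8.26967813 -7.70679854  0.31589879] 146.38654722737422
```

```bash
(python3 -m creep '[[[0,0.05,0,0,0,0,0],[0,0,0,0,0,0,0]]]';python3 -m creep '[[[0,0.05,0,0,0,0,0],[0,0,0,0,0,0,0]]]';python3 -m creep '[[[0,0.05,0,0,0,0,0],[0,0,0,0,0,0,0]]]') | grep -E 'pos|wrist'
python3 - <<'E'
from h import *
p,r,s=tool(); print(r.inv().apply(s['wrist_force']),np.linalg.norm(p[:2]-[625.78,-29.13]))
E
```

```text
eef_pos: [646.4, -174.5, 93.8]
wrist_force: [-1.6, 10.3, 9.1]
eef_pos: [646.4, -174.7, 93.8]
wrist_force: [-1.8, 13.7, 10.8]
eef_pos: [646.4, -174.8, 93.8]
wrist_force: [-2.2, 19.1, 11.2]
[-11.0020103  -19.36009107  -0.5564701 ] 147.15700290155357
```

```bash
(python3 -m creep '[[[0,-0.1,0,0,0,0,0],[0,-0.1,0,0,0,0,0],[0,0,0,0,0,0,0]]]';python3 -m creep '[[[0.01,0,0.2,0,0,0,0],[0.03,0,0.2,0,0,0,0],[0,0,0,0,0,0,0]]]') | grep -E 'pos|wrist|gap'
python3 - <<'E'
from h import *
p,r,s=tool(); print(r.inv().apply(s['wrist_force']),r.inv().apply(p-[646.4,-174.8,93.8]))
E
```

```text
eef_pos: [646.1, -172.2, 93.9]
wrist_force: [-0.5, 9.6, 8.4]
finger_gap: 25.7
eef_pos: [633.4, -174.1, 92.1]
wrist_force: [-1.0, 8.1, 6.2]
finger_gap: 25.6
[-6.19433445 -8.16843785 -0.09606241] [ 1.72544952 -2.51214573 12.74411469]
```

```bash
(python3 -m creep '[[[0.049,0,0.194,0,0,0,0],[0.069,0,0.188,0,0,0,0],[0,0,0,0,0,0,0]]]';python3 -m creep '[[[0.087,0,0.18,0,0,0,0],[0.104,0,0.171,0,0,0,0],[0.10,0,0.13,0,0,0,0],[0,0,0,0,0,0,0]]]') | grep -E 'pos|wrist|gap'
python3 - <<'E'
from h import *
p,r,s=tool(); print(r.inv().apply(s['wrist_force']),r.inv().apply(p-[646.4,-174.8,93.8]))
c=shot('top','t3.png'); w=shot('wrist','w3.png')
a=cv2.imread('pics/t3.png')[100:220,200:400]; b=cv2.imread('pics/w3.png')[120:320,120:400]
cv2.imwrite('pics/m3.png',np.vstack([cv2.resize(a,(500,300)),cv2.resize(b,(500,300))]))
E
```

```text
eef_pos: [621.5, -175.8, 88.5]
wrist_force: [-3.5, 7.2, 8.1]
finger_gap: 24.8
eef_pos: [605.9, -178.7, 81.2]
wrist_force: [-12.1, 6.5, 18.4]
finger_gap: 19.8
[-18.34859183  -8.25649509  11.18288718] [12.83819265 -1.81643205 40.60128964]
```

View pics/m3.png

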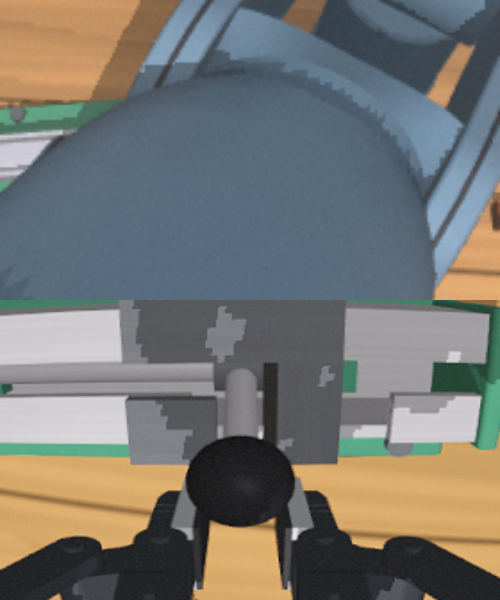

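```bash
python3 -m creep '[[[0,0,0,0,0,0,45],[0,0,0,0,0,0,60],[0,0,0,0,0,0,80],[-0.3,0,0,0,0,0,80],[-0.8,0,0,0,0,0,80]]]'|grep -E 'time|pos|wrist|gap'
python3 -m creep '[[[-0.9,0,0,0,0,0,80],[-0.9,0,0,0,0,0,80],[0,0,0,0,0,0,80],[0,0,0,0,0,0,80]]]'|grep -E 'time|pos|wrist|gap'
python3 - <<'E'
from h import *
q=np.array([622.2,-7.0,.14])
w=shot('wrist','w4.png'); b=cv2.imread('pics/w4.png')
for d in search_frame('wrist','knob')[:3]: print(d, np.array(d['centre'])*[512,384])
c_,s_=np.cos(q[2]),np.sin(q[2])
for t in [0,.35,.5,.6,.7]:
    fx,fy,z=-60*np.sin(t),-23-145,46.5+60*np.cos(t)
    print(t,proj(w,(q[0]+c_*fx-s_*fy,q[1]+s_*fx+c_*fy,z),True).round())
cv2.imwrite('pics/w4b.png',cv2.resize(b[:,60:460],(625,600)))
E
```

```text
time: 12.35
eef_pos: [607.8, -180.4, 112.1]
wrist_force: [0.4, -0.6, 0.0]
finger_gap: 68.2
time: 12.85
eef_pos: [608.3, -180.5, 166.3]
wrist_force: [-0.1, -0.4, -0.4]
finger_gap: 68.4
{'centre': [0.4814, 0.4828], 'score': 0.81} [246.4768 185.3952]
0 [254. 163.]
0.35 [254. 190.]
0.5 [254. 199.]
0.6 [254. 205.]
0.7 [254. 209.]
```

View pics/w4b.png

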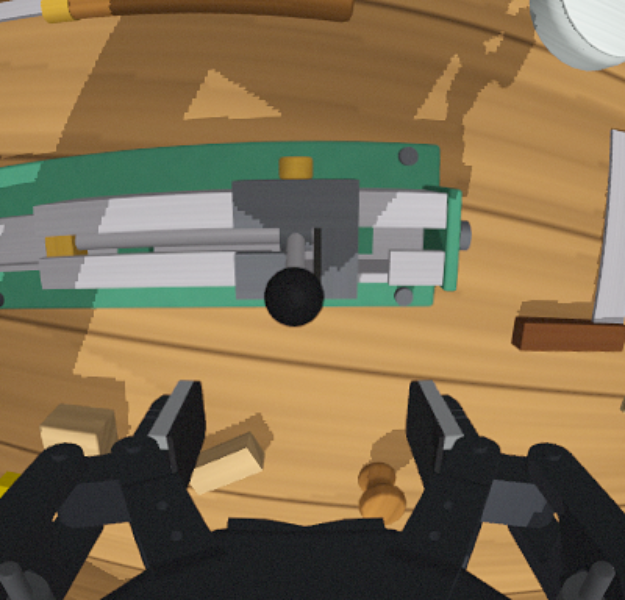

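```bash
python3 - <<'E'
from h import *
q=np.array([622.2,-7.0,.14]); c_,s_=np.cos(q[2]),np.sin(q[2])
W=lambda fx,fy,z:(q[0]+c_*fx-s_*fy,q[1]+s_*fx+c_*fy,z)
w=shot('wrist'); o=W(0,0,0)
F=lambda P:(c_*(P[0]-o[0])+s_*(P[1]-o[1]),-s_*(P[0]-o[0])+c_*(P[1]-o[1]))
V=lambda u,v:(60+u*.64,v*.64)
print('guide near rear',np.round(F(onz(w,V(447,284),68.5,True)),1),'far rear',np.round(F(onz(w,V(447,192),68.5,True)),1),'guide far left',np.round(F(onz(w,V(110,203),68.5,True)),1),'near',np.round(F(onz(w,V(110,288),68.5,True)),1))
print('plate near corners',np.round(F(onz(w,V(358,298),74.5,True)),1),'far',np.round(F(onz(w,V(358,180),74.5,True)),1))
for z in (92,97,102): print('knob',z,np.round(F(onz(w,V(294,297),z,True)),1))
t=shot('top','t4.png'); d=search_frame('top','knob')[:2]; print(d)
for z in (92,97,102): print('knob top',z,[np.round(F(onz(t,np.array(e['centre'])*[512,384],z)),1) for e in d])
print(tool()[0])
E
```

```text
guide near rear [ -22.8 -245.9] far rear [  27.  -242.9] guide far left [ 22.8 -63.3] near [-24.8 -58.9]
plate near corners [ -29.2 -196.3] far [  31.6 -194.9]
knob 92 [ -23.8 -163.4]
knob 97 [ -22.4 -163.5]
knob 102 [ -21.  -163.7]
[]
knob top 92 []
knob top 97 []
knob top 102 []
[ 608.13718517 -180.45783189  165.68662233]
```

```bash
cat >> h.py <<'E'
q=np.array([622.2,-7.0,.14]); c_,s_=np.cos(q[2]),np.sin(q[2])
def W(fx,fy,z): return np.array((q[0]+c_*fx-s_*fy,q[1]+s_*fx+c_*fy,z))
def F(P): 
    a,b=P[0]-q[0],P[1]-q[1]; return np.round((c_*a+s_*b,-s_*a+c_*b,P[2]),1)
def st():
    p,r,s=tool(); print('F',F(p),'toolforce',r.inv().apply(s['wrist_force']).round(1),'gap',round(s['finger_gap'],1),'t',s['time'])
E
python3 - <<'E'
from h import *
st(); step(W(11,-163.5,88))
E
```

```text
F [ -38.1 -169.8  165.7] toolforce [ 0.6 -0.1 -0.5] gap 67.9 t 13.1
units [ 2.59 -0.21 -1.64]
```

```bash
python3 -m creep '[[[0,-0.1,-0.8,0,0,0,0],[0,-0.11,-0.84,0,0,0,0],[0.5,0,0,0,0,0,0],[0.7,0,0,0,0,0,0],[0.7,0,0,0,0,0,0]]]'|grep -E 'wrist|gap'
python3 -m creep '[[[0.69,0,0,0,0,0,0],[0,0,0,0,0,0,0],[0,0,0.1,0,0,0,0]]]'|grep -E 'wrist|gap'
python3 -c "from h import *;st()"
python3 -m creep '[[[0,0,0.1,0,0,0,0],[0,0,0.1,0,0,0,0]]]'|grep -E 'wrist|gap'
python3 -c "from h import *;st()"
python3 -m creep '[[[0,0,0.1,0,0,0,0],[0,0,0,0,0,0,0]]]'|grep -E 'wrist|gap'
python3 -c "from h import *;st()"
```

```text
wrist_force: [0.2, -0.7, 0.0]
finger_gap: 0.3
wrist_force: [-0.5, 0.4, 0.1]
finger_gap: -0.1
F [   8.2 -164.    89.3] toolforce [-0.1 -0.4  0.4] gap -0.1 t 14.1
wrist_force: [3.0, 0.3, -2.3]
finger_gap: 0.3
F [   3.2 -164.1   90.1] toolforce [ 2.3  0.1 -3. ] gap 0.3 t 14.35
wrist_force: [0.4, -0.3, -0.1]
finger_gap: -0.2
F [  -0.8 -163.8   89.4] toolforce [ 0.1  0.4 -0.3] gap -0.2 t 14.6
```

```bash
for i in 1; do python3 -m creep '[[[0,0,0.1,0,0,0,0],[0,0,0.1,0,0,0,0]]]'|grep -E 'wrist'
python3 -c "from h import *;st()"
python3 -m creep '[[[0,0,0.1,0,0,0,0],[0,0,0.06,0,0,0,0],[0,0,0,0,0,0,0]]]'|grep -E 'wrist'
python3 -c "from h import *;st()"; done
python3 - <<'E'
from h import *
w=shot('wrist'); cv2.imwrite('pics/w5.png',cv2.cvtColor(w['img'],cv2.COLOR_RGB2BGR))
print(search_frame('wrist','knob')[:2])
for t in (.4,.5,.6,.7): print(t,(proj(w,W(-60*np.sin(t)+.7,-163.5,46.5+60*np.cos(t)),True)/[512,384]).round(3))
E
```

```text
wrist_force: [4.1, 0.1, -3.1]
F [  -6.3 -163.6   89. ] toolforce [ 3.1  0.4 -4.1] gap -0.0 t 14.85
wrist_force: [1.8, 1.2, -2.0]
F [ -11.5 -163.6   89.1] toolforce [ 2.  -0.9 -2. ] gap 0.3 t 15.225
[{'centre': [0.4979, 0.5857], 'score': 0.79}]
0.4 [0.501 0.739]
0.5 [0.501 0.754]
0.6 [0.501 0.766]
0.7 [0.501 0.774]
```

```bash
python3 -m creep '[[[0,0,0.06,0,0,0,0],[0,0,0,0,0,0,0]]]'|grep -E 'wrist'
python3 -c "from h import *;st()"
python3 -m creep '[[[0,0,0.06,0,0,0,0],[0,0,0,0,0,0,0]]]'|grep -E 'wrist'
python3 -c "from h import *;st()"
python3 -m creep '[[[0,0,-0.5,0,0,0,0],[-0.6,0,0,0,0,0,0],[-1,0,0,0,0,0,0],[-0.9,0,0.9,0,0,0,0],[0,0,0.8,0,0,0,100]]]'|grep -E 'wrist'
python3 - <<'E'
from h import *
st()
w=shot('wrist','w5.png'); d=search_frame('wrist','knob')[:2]; print(d,np.array(d[0]['centre'])*[512,384]) if d else 0
for t in (.35,.5,.6,.7): print(t,proj(w,W(-60*np.sin(t)+.7,-163.5,46.5+60*np.cos(t)),True).round())
# dark blob check
g=w['img'].max(2)<45; g[240:]=0; n,l,s,c=cv2.connectedComponentsWithStats(g.astype(np.uint8)); print([(s[i].tolist(),c[i].round()) for i in range(1,n) if s[i,4]>150])
E
```

```text
wrist_force: [6.2, 1.8, -3.8]
F [ -12.2 -163.8   89.2] toolforce [ 3.8 -0.9 -6.4] gap 0.0 t 15.575
wrist_force: [10.9, 0.4, -6.6]
F [ -12.5 -163.8   89.3] toolforce [  6.7   1.1 -10.9] gap 0.2 t 15.825
wrist_force: [0.6, -1.3, -0.6]
F [ -50.8 -164.9  168.5] toolforce [ 0.6  1.4 -0.4] gap 17.1 t 16.45
[{'centre': [0.492, 0.4729], 'score': 0.72}] [251.904  181.5936]
0.35 [254. 171.]
0.5 [254. 181.]
0.6 [254. 187.]
0.7 [254. 192.]
[([237, 178, 35, 31, 782], array([254., 192.]))]
```

```bash
python3 - <<'E'
from h import *
p,r,s=tool();print(p,s['joint_positions'].round(2))
step([453,121,110],R.from_rotvec([0,0,np.radians(-4.5)])*r)
c=shot('top','t5.png'); s=shot('side','s5.png')
for n,cc in (('top',c),('side',s)):
    for d in search_frame(n,'billet_a_mid')[:5]: print(n,round(d['score'],2),onz(cc,np.array(d['centre'])*[512,384],12).round(1))
# segmentation of beech blobs in the side view
E
```

```text
[ 592.49443823 -176.88509467  166.42661986] [-0.47  0.43  1.45 -0.    1.26  0.96]
units [  1.87 -10.48   3.23]
rot [ 4.5  -0.01 -0.  ]
side 0.91 [453.4 122.2  12. ]
side 0.85 [356.   73.3  12. ]
side 0.69 [378.2 189.6  12. ]
```

```bash
python3 -m creep '[[[0,-0.95,0.29,0,0,0,100],[0,-0.95,0.29,0,0,0,100],[0,-0.95,0.29,0,0,0,100],[0,-0.95,0.29,0,0,0,100],[0,-0.95,0.29,0,0,0,100]]]' | grep pos
python3 -m creep '[[[0,-0.95,0.29,0,0,0,100],[0,-0.95,0.29,0,0,0,100],[0,-0.95,0.29,0,0,0,100],[0,-0.95,0.29,0,0,0,100],[0,-0.95,0.29,0,0,0,100]]]' | grep pos
python3 -m creep '[[[0.6,-0.95,0.29,0,0,0,100],[0.7,0,0,4.5,0,0,100],[0.5,0,0,0,0,0,100],[0,0,0,0,0,0,100]]]' | grep pos
python3 - <<'E'
from h import *
st(); w=shot('wrist','w6.png'); p,r,s=tool(); print(p)
for d in search_frame('wrist','billet_a_mid')[:4]: print(round(d['score'],2),np.array(d['centre'])*[512,384],onz(w,np.array(d['centre'])*[512,384],12,True).round(1))
hsv=cv2.cvtColor(w['img'],cv2.COLOR_RGB2HSV)
cv2.imwrite('pics/w6b.png',cv2.resize(cv2.imread('pics/w6.png')[130:384,100:400],(708,600),interpolation=cv2.INTER_CUBIC))
E
```

```text
eef_pos: [531.8, -40.2, 163.9]
eef_pos: [468.7, 94.9, 164.0]
eef_pos: [455.5, 121.1, 109.0]
F [-147.2  150.1  109. ] toolforce [-0.   0.6 -0.1] gap 85.4 t 18.5
[456.18022004 121.01047752 109.85868032]
0.85 [304.0768 298.0992] [355.9  67.4  12. ]
0.78 [256.6144 199.488 ] [455.1 120.7  12. ]
0.58 [177.2032 260.0064] [391.2 191.   12. ]
```

View pics/w6b.png

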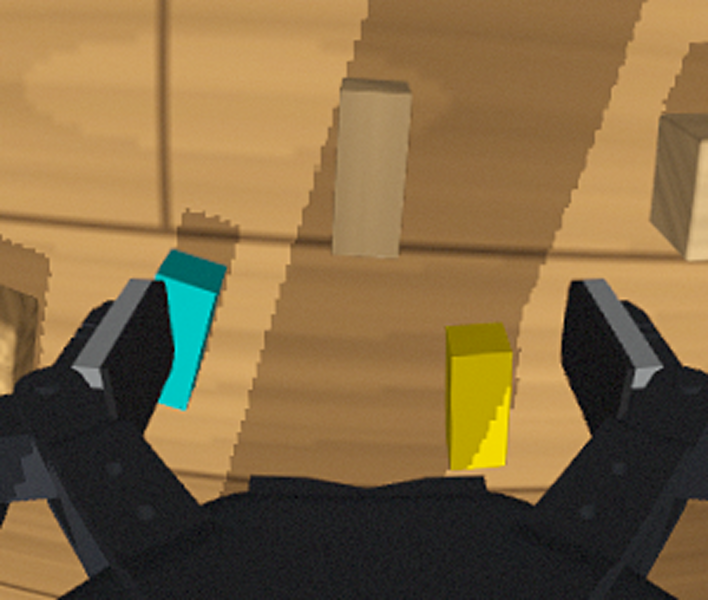

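```bash
python3 - <<'E'
from h import *
w=shot('wrist')
C=[onz(w,(100+u*.4237,130+v*.4237),24,True) for u,v in [(343,90),(410,93),(399,257),(333,253)]]
C=np.array(C); print(C.round(1), np.linalg.norm(np.roll(C,-1,0)-C,axis=1).round(1))
m=C.mean(0); ax=(C[0]+C[1]-C[2]-C[3]); ang=np.arctan2(ax[1],ax[0]); print(m,np.degrees(ang))
p,r,s=tool(); ty=r.as_matrix()[:,1]; print('ty ang',np.degrees(np.arctan2(ty[1],ty[0])),'want',np.degrees(ang)-90)
step([m[0],m[1],11])
E
```

```text
[[484.8 131.2  24. ]
 [485.2 109.   24. ]
 [425.7 108.1  24. ]
 [425.8 131.7  24. ]] [22.2 59.5 23.6 59. ]
[455.40392161 120.02452587  24.        ] 0.16576180015585978
ty ang -86.45337530537074 want -89.83423819984414
units [3.32 0.02 0.05]
```

```bash
python3 -m creep '[[[0.5,0.02,0.03,3.3,0,0,80],[0.8,0,0,0,0,0,70],[0.8,0,0,0,0,0,70],[0.7,0,0,0,0,0,70],[0.46,0,0,0,0,0,70]]]' 30| grep -E 'pos|wrist'
python3 -m creep '[[[0,0,0,0,0,0,70],[0,0,0,0,0,0,0],[0,0,0,0,0,0,0],[0,0,0,0,0,0,0],[0,0,0,0,0,0,0]]]' | grep -E 'pos|wrist|gap'
python3 -m creep '[[[-0.3,0,0,0,0,0,0],[-0.9,0,0,0,0,0,0],[-0.9,0,0,0,0,0,0],[-0.9,0,0,0,0,0,0],[0,0,0,0,0,0,0]]]' | grep -E 'pos|wrist|gap'
python3 - <<'E'
from h import *
w=shot('wrist','w7.png'); st()
p,r,s=tool(); print(r.as_matrix().round(3),s['joint_positions'].round(2))
cv2.imwrite('pics/w7b.png',cv2.resize(cv2.imread('pics/w7.png')[180:384,100:400],(600,408)))
E
```

```text
eef_pos: [455.7, 120.0, 12.1]
wrist_force: [1.3, 0.3, 0.7]
eef_pos: [456.1, 120.1, 13.3]
wrist_force: [-0.0, 0.3, 6.7]
finger_gap: 23.0
eef_pos: [456.8, 120.2, 104.6]
wrist_force: [-0.2, -0.6, -0.6]
finger_gap: 22.9
F [-147.   149.1  103.3] toolforce [ 0.8 -0.2  0.5] gap 23.3 t 20.575
[[ 0.002  0.004 -1.   ]
 [ 0.    -1.    -0.004]
 [-1.    -0.    -0.002]] [ 0.02  0.25  1.89 -0.    0.99  1.59]
```

View pics/w7b.png

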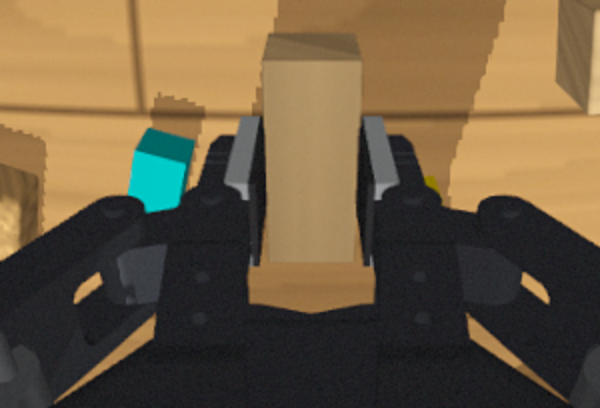

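```bash
python3 - <<'E'
from h import *
w=shot('wrist'); p,r,s=tool(); o,_=ray(w,(0,0),True); print('cam in tool',r.inv().apply(o-p).round())
print('target',W(0,95,120)); step(W(0,95,120))
E
```

```text
cam in tool [-142.   -1.  -75.]
target [608.94340411  87.07051964 120.        ]
units [-0.59  1.12 -5.13]
```

```bash
python3 -m creep '[[[-0.2,0.25,-0.9,-9.8,0,0,0],[-0.4,0,0,-9.8,0,0,0],[-0.4,0,0,-9.8,0,0,0],[0,0,0,-9.8,0,0,0],[0,0,0,-9.8,0,0,0]]]' | grep -E 'pos|wrist|gap'
python3 -m creep '[[[0,0,0,-9.8,0,0,0],[0,0,0,-9.8,0,0,0],[0,0,0,-9.8,0,0,0],[0,0,0,-9.8,0,0,0],[0,0,0,-9.9,0,0,0]]]' | grep -E 'pos|wrist|gap'
python3 - <<'E'
from h import *
st(); p,r,s=tool(); ty=r.as_matrix()[:,1]; print(np.degrees(np.arctan2(ty[1],ty[0])), r.as_matrix()[:,0]); step(W(0,90,125))
E
```

```text
eef_pos: [481.3, 112.7, 131.0]
wrist_force: [0.2, -0.6, -0.7]
finger_gap: 23.4
eef_pos: [481.2, 112.7, 130.8]
wrist_force: [0.2, -0.3, -0.4]
finger_gap: 23.0
F [-122.9  138.2  130.8] toolforce [0.4 0.2 0.3] gap 23.0 t 21.875
8.656898931912918 [-3.07599860e-03 -3.48866172e-05 -9.99995268e-01]
units [0.18 4.08 1.65]
```

```bash
python3 -m creep '[[[0,0.8,0.83,0,0,0,0],[0,0.82,0.82,0,0,0,0],[0,0.82,0,0,0,0,0],[0,0.82,0,0,0,0,0],[0,0.82,0,0,0,0,0]]]' | grep -E 'pos|wrist|gap'
python3 -m creep '[[[0.2,0,0,0,0,0,0],[0,0,0,0,0,0,0]]]' | grep -E 'pos|wrist|gap'
python3 - <<'E'
from h import *
st(); w=shot('wrist','w8.png')
cv2.imwrite('pics/w8b.png',cv2.resize(cv2.imread('pics/w8.png')[60:384,80:440],(667,600),interpolation=cv2.INTER_CUBIC))
t=shot('top','t8.png'); s=shot('side','s8.png')
E
```

```text
eef_pos: [610.3, 81.4, 130.4]
wrist_force: [0.2, 0.5, 0.2]
finger_gap: 23.4
eef_pos: [608.5, 81.5, 124.2]
wrist_force: [-0.6, -0.1, 0.0]
finger_gap: 23.2
F [ -1.2  89.5 124.2] toolforce [-0.  -0.6 -0. ] gap 23.2 t 22.75
```

View pics/w8b.png

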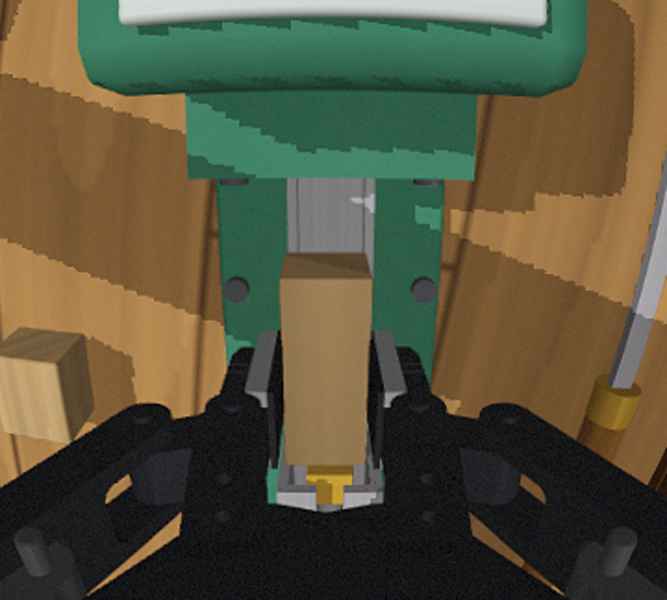

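```bash
python3 - <<'E'
from h import *
w=shot('wrist'); V=lambda u,v:(80+u*.54,60+v*.54)
for n,a,b,z in [('block',(188,178),(476,178),80),('bolts',(236,290),(423,289),8),('trough@throat',(288,182),(376,182),44),('trough@245',(287,240),(374,240),44),('brass',(306,470),(354,470),58)]:
    A,B=onz(w,V(*a),z,True),onz(w,V(*b),z,True); print(n,F(A),F(B),'mid',((F(A)+F(B))/2).round(1),'ang',np.arctan2((B-A)[1],(B-A)[0]).round(3))
p,r,s=tool(); print(p,F(p)); 
for n,a,b in [('billet front top',(281,279),(371,279)),('rear',(284,463),(368,466))]:
    A,B=onz(w,V(*a),p[2]+11,True),onz(w,V(*b),p[2]+11,True); print(n,F(A),F(B),((F(A)+F(B))/2).round(1))
ty=r.as_matrix()[:,1]; print(np.arctan2(ty[1],ty[0]))
E
```

```text
block [-48.9 135.8  80. ] [ 52.2 136.5  80. ] mid [  1.7 136.2  80. ] ang 0.147
bolts [-45.8  67.1   8. ] [49.1 68.2  8. ] mid [ 1.7 67.6  8. ] ang 0.151
trough@throat [-16.1 128.1  44. ] [ 20.  128.4  44. ] mid [  1.9 128.2  44. ] ang 0.147
trough@245 [-16.8 103.4  44. ] [ 19.9 103.6  44. ] mid [  1.5 103.5  44. ] ang 0.146
brass [-9.2 -6.6 58. ] [13.8 -6.5 58. ] mid [ 2.3 -6.6 58. ] ang 0.144
[609.82064136  81.46725177 126.33908235] [1.000e-01 8.930e+01 1.263e+02]
billet front top [-11.7 119.  137.3] [ 10.8 119.1 137.3] [ -0.4 119.  137.3]
rear [-12.5  61.  137.3] [ 12.4  60.  137.3] [ -0.   60.5 137.3]
0.1454335909242399
```

```bash
python3 -m creep '[[[0.4,0.065,0,0,0,0,0],[0.8,0,0,0,0,0,0],[0.7,0,0,0,0,0,0],[0.45,0,0,0,0,0,0],[0,0,0,0,0,0,0]]]' | grep -E 'wrist|gap'
python3 -c "from h import *;st()"
python3 -m creep '[[[0.08,0,0,0,0,0,0],[0.06,0,0,0,0,0,0],[0,0,0,0,0,0,0]]]' | grep -E 'wrist|gap'
python3 -c "from h import *;st()"
```

```text
wrist_force: [-0.1, -0.2, -0.5]
finger_gap: 23.4
F [ 1.9 89.4 54.5] toolforce [ 0.5 -0.1  0.2] gap 23.4 t 23.575
wrist_force: [-2.7, -0.6, -0.3]
finger_gap: 23.0
F [ 2.6 89.2 51.9] toolforce [ 0.3 -2.8  0.2] gap 23.0 t 23.95
```

```bash
python3 -m creep '[[[0.04,-0.04,0,0,0,0,0],[0.04,0,0,0,0,0,0],[0,0,0,0,0,0,0]]]' | grep -E 'gap'
python3 -c "from h import *;st()"
python3 -m creep '[[[0.04,0,0,0,0,0,0],[0,0,0,0,0,0,0]]]' | grep -E 'gap'
python3 -c "from h import *;st()"
python3 -m creep '[[[0.04,0,0,0,0,0,0],[0,0,0,0,0,0,0]]]' | grep -E 'gap'
python3 -c "from h import *;st()"
```

```text
finger_gap: 23.1
F [ 1.9 89.2 49.3] toolforce [ 0.2 -0.6 -0.5] gap 23.1 t 24.325
finger_gap: 22.8
F [ 1.6 89.3 47.9] toolforce [ 0.3 -0.4 -0.8] gap 22.8 t 24.575
finger_gap: 22.9
F [ 1.7 89.2 47.3] toolforce [-4.8 -0.6  0.8] gap 22.9 t 24.825
```

```bash
python3 -m creep '[[[-0.03,0,0,0,0,0,40],[0,0,0,0,0,0,60],[-0.3,0,0,0,0,0,60],[-0.9,0,0,0,0,0,60],[-0.9,0,0,0,0,0,60]]]' | grep -E 'pos|wrist|gap'
python3 -m creep '[[[-0.9,0,0,0,0,0,60],[0,0,0,0,0,0,60]]]' | grep -E 'gap'
python3 - <<'E'
from h import *
st(); w=shot('wrist','w9.png'); p,r,s=tool(); print(s['joint_positions'].round(2))
for d in search_frame('wrist','billet_a_mid')[:4]: print(round(d['score'],2),np.array(d['centre'])*[512,384],F(onz(w,np.array(d['centre'])*[512,384],46,True)))
# B from earlier side/top/w1 images + now
V=lambda u,v:(u*.64,v*.64)
for n in ('top','side'):
    c=shot(n,n+'9.png')
    for d in search_frame(n,'billet_a_mid')[:6]: print(n,round(d['score'],2),onz(c,np.array(d['centre'])*[512,384],12).round(1),F(onz(c,np.array(d['centre'])*[512,384],46)))
s=camera('side'); k=374/790
print('B side',[onz(s,(130+u*k,100+v*k),24).round(1) for u,v in [(312,157),(326,155),(352,184),(336,192)]])
t=camera('top'); k=370/800
print('B top',[onz(t,(60+u*k,80+v*k),24).round(1) for u,v in [(487,362),(499,382),(552,350),(541,330)]])
E
```

```text
eef_pos: [611.3, 81.6, 111.7]
wrist_force: [1.0, -0.8, 1.0]
finger_gap: 51.0
finger_gap: 51.6
F [  3.4  89.  140.8] toolforce [0.4 0.3 0.8] gap 51.6 t 25.7
[-0.05  0.45  1.49  0.    1.2  -0.19]
0.92 [48.0768 60.2112] [-188.3  224.3   46. ]
0.69 [249.4976 203.0976] [-1.4 87.7 46. ]
0.56 [ 33.1776 170.8032] [-217.4  119.6   46. ]
top 0.78 [376.7 201.   12. ] [-217.1  230.6   46. ]
top 0.77 [353.7  71.2  12. ] [-256.4  110.2   46. ]
side 0.95 [381.9 191.   12. ] [-202.5  251.5   46. ]
side 0.75 [360.3  67.4  12. ] [-239.3  137.6   46. ]
side 0.42 [628.6  33.3  12. ] [ 9.5 69.7 46. ]
B side [array([ 481.3, -158.2,   24. ]), array([ 464.8, -163.5,   24. ]), array([ 433.4, -115.2,   24. ]), array([451.5, -99.9,  24. ])]
B top [array([ 448.3, -107.8,   24. ]), array([ 430.6, -119.7,   24. ]), array([ 463.3, -167.6,   24. ]), array([ 481.4, -156.8,   24. ])]
```

```bash
python3 -c "
from h import *
step([456.3,-137.5,90])"
```

```text
units [ 1.57 -6.15  6.48]
```

```bash
python3 -m creep '[[[0,-0.88,0.92,0,0,0,100],[0,-0.88,0.92,0,0,0,100],[0,-0.88,0.92,0,0,0,100],[0,-0.88,0.92,0,0,0,100],[0,-0.88,0.92,0,0,0,100]]]' | grep -E 'pos'
python3 -m creep '[[[0,-0.88,0.94,0,0,0,100],[0.3,-0.87,0.94,0,0,0,100],[0.6,0,0,-8.7,0,0,100],[0.6,0,0,-8.7,0,0,100],[0,0,0,-8.6,0,0,100]]]' | grep -E 'pos'
python3 -m creep '[[[0,0,0,0,0,0,100]]]' | grep -E 'pos'
python3 - <<'E'
from h import *
w=shot('wrist','w10.png'); p,r,s=tool(); print(p); ty=r.as_matrix()[:,1]; print(np.degrees(np.arctan2(ty[1],ty[0])))
for d in search_frame('wrist','billet_a_mid')[:4]: print(round(d['score'],2),np.array(d['centre'])*[512,384],onz(w,np.array(d['centre'])*[512,384],12,True))
cv2.imwrite('pics/w10b.png',cv2.resize(cv2.imread('pics/w10.png')[84:384,80:440],(720,600),interpolation=cv2.INTER_CUBIC))
E
```

```text
eef_pos: [499.8, -75.0, 137.5]
eef_pos: [455.6, -137.1, 91.1]
eef_pos: [456.7, -137.4, 92.3]
[ 456.92846841 -137.52698195   92.5988911 ]
34.157442925634655
0.59 [467.8144 210.0864] [627.71005927 -26.11906319  12.        ]
```

View pics/w10b.png

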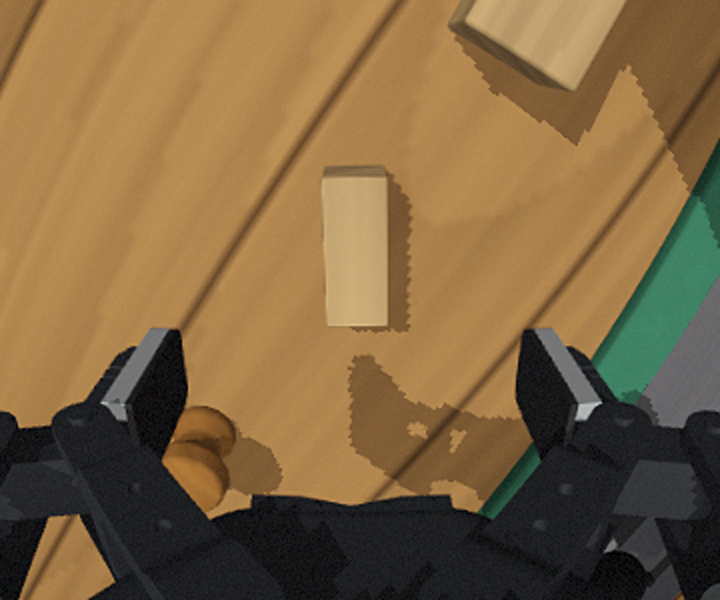

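```bash
python3 - <<'E'
from h import *
w=shot('wrist')
C=np.array([onz(w,(80+u*.5,84+v*.5),24,True) for u,v in [(323,178),(387,177),(387,326),(328,327)]])
print(C.round(1), np.linalg.norm(np.roll(C,-1,0)-C,axis=1).round(1))
m=C.mean(0); ax=(C[0]+C[1]-C[2]-C[3]); print(m,np.degrees(np.arctan2(ax[1],ax[0])))
step([m[0],m[1],12])
E
```

```text
[[ 431.7 -118.1   24. ]
 [ 450.6 -104.8   24. ]
 [ 485.  -153.5   24. ]
 [ 466.1 -166.8   24. ]] [23.1 59.6 23.2 59.6]
[ 458.36441888 -135.80515716   24.        ] 125.22417981517343
units [ 2.7   0.07 -0.03]
```

```bash
python3 -m creep '[[[0.4,0.07,-0.03,-1,0,0,80],[0.8,0,0,0,0,0,70],[0.8,0,0,0,0,0,70],[0.68,0,0,0,0,0,70],[0,0,0,0,0,0,70]]]' | grep -E 'pos|wrist'
python3 -m creep '[[[0,0,0,0,0,0,0],[0,0,0,0,0,0,0],[0,0,0,0,0,0,0],[0,0,0,0,0,0,0],[0,0,0,0,0,0,0]]]' | grep -E 'pos|wrist|gap'
python3 -m creep '[[[-0.3,0,0,0,0,0,0],[-0.9,0,0,0,0,0,0],[-0.9,0,0,9,0,0,0],[-0.9,0,0,9,0,0,0],[-0.9,0,0,9,0,0,0]]]' | grep -E 'pos|wrist|gap'
python3 - <<'E'
from h import *
st(); p,r,s=tool(); ty=r.as_matrix()[:,1]; print(np.degrees(np.arctan2(ty[1],ty[0])))
step(W(1.9,25,135))
E
```

```text
eef_pos: [456.7, -134.6, 10.6]
wrist_force: [-0.1, 0.1, 0.7]
eef_pos: [458.9, -136.0, 13.3]
wrist_force: [-0.6, 1.0, 6.4]
finger_gap: 23.2
eef_pos: [457.8, -135.4, 130.6]
wrist_force: [0.1, -0.6, -0.1]
finger_gap: 22.8
F [-180.7 -104.3  130.6] toolforce [0.1 0.1 0.6] gap 22.8 t 29.5
8.034680654166548
units [-0.15  6.09 -4.31]
```

```bash
python3 -m creep '[[[0,0.87,-0.61,-0.4,0,0,0],[0,0.87,-0.62,0,0,0,0],[0,0.87,-0.62,0,0,0,0],[0,0.87,-0.62,0,0,0,0],[0,0.87,-0.61,0,0,0,0]]]' | grep -E 'pos'
python3 -m creep '[[[0,0.87,-0.62,0,0,0,0],[0,0.87,-0.61,0,0,0,0],[0,0,0,0,0,0,0],[0,0,0,0,0,0,0]]]' | grep -E 'pos'
python3 - <<'E'
from h import *
st(); w=shot('wrist','w11.png')
p,r,s=tool(); ty=r.as_matrix()[:,1]; print(np.arctan2(ty[1],ty[0]))
cv2.imwrite('pics/w11b.png',cv2.resize(cv2.imread('pics/w11.png')[60:384,80:440],(667,600),interpolation=cv2.INTER_CUBIC))
E
```

```text
eef_pos: [573.7, -23.7, 129.7]
eef_pos: [618.5, 19.7, 129.2]
F [1.000e-01 2.700e+01 1.292e+02] toolforce [0.5 0.  0.3] gap 23.3 t 30.625
0.15225768992063854
```

View pics/w11b.png

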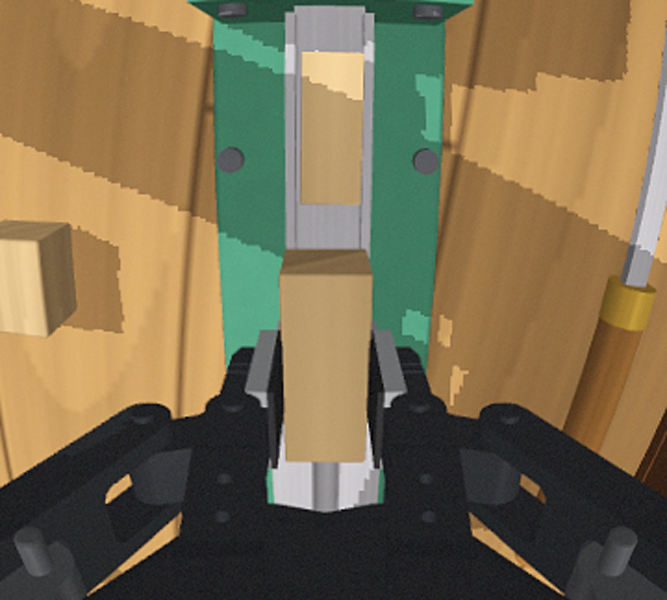

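```bash
python3 - <<'E'
from h import *
w=shot('wrist'); V=lambda u,v:(80+u*.54,60+v*.54)
for n,a,b,z in [('bolts',(231,160),(425,160),8),('trough',(286,160),(374,160),44),('trough2',(286,230),(371,230),44),('b1 front',(302,52),(365,53),58),('b1 rear',(300,202),(361,204),58)]:
    A,B=onz(w,V(*a),z,True),onz(w,V(*b),z,True); print(n,F(A),F(B),'mid',((F(A)+F(B))/2).round(1),'ang',np.arctan2((B-A)[1],(B-A)[0]).round(3))
p,r,s=tool(); print(F(p))
for n,a,b in [('billet front top',(281,272),(371,274)),('rear',(284,460),(366,461))]:
    A,B=onz(w,V(*a),p[2]+11,True),onz(w,V(*b),p[2]+11,True); print(n,((F(A)+F(B))/2).round(1))
E
```

```text
bolts [-46.4  69.5   8. ] [47.3 70.7  8. ] mid [ 0.4 70.1  8. ] ang 0.153
trough [-17.2  73.9  44. ] [19.2 74.4 44. ] mid [ 1.  74.2 44. ] ang 0.153
trough2 [-17.3  44.   44. ] [18.9 44.5 44. ] mid [ 0.8 44.2 44. ] ang 0.153
b1 front [-10.3 117.6  58. ] [ 13.6 117.6  58. ] mid [  1.6 117.6  58. ] ang 0.139
b1 rear [-10.7  59.1  58. ] [13.3 58.6 58. ] mid [ 1.3 58.8 58. ] ang 0.12
[ -0.   26.5 129.4]
billet front top [ -0.4  57.8 140.4]
rear [  0.   -0.9 140.4]
```

```bash
python3 -m creep '[[[0.4,0.045,0.07,0,0,0,0],[0.8,0,0,0,0,0,0],[0.8,0,0,0,0,0,0],[0.5,0,0,0,0,0,0],[0,0,0,0,0,0,0]]]' | grep -E 'gap'
python3 -c "from h import *;st()"
python3 -m creep '[[[0.06,0,0,0,0,0,0],[0.06,0,0,0,0,0,0],[0,0,0,0,0,0,0]]]' | grep -E 'gap'
python3 -c "from h import *;st()"
```

```text
finger_gap: 23.0
F [ 1.  24.8 52.8] toolforce [-0.6  0.3 -0.4] gap 23.0 t 31.35
finger_gap: 23.1
F [ 2.6 24.8 51.3] toolforce [ 0.5 -0.  -0.1] gap 23.1 t 31.725
```

```bash
python3 -m creep '[[[0.05,-0.02,0,0,0,0,0],[0.05,0,0,0,0,0,0],[0,0,0,0,0,0,0]]]' | grep -E 'gap'
python3 -c "from h import *;st()"
python3 -m creep '[[[0.04,0,0,0,0,0,0],[0,0,0,0,0,0,0]]]' | grep -E 'gap'
python3 -c "from h import *;st()"
```

```text
finger_gap: 23.6
F [ 1.5 24.9 47.6] toolforce [ 1.3 -0.1 -0.3] gap 23.6 t 32.1
finger_gap: 23.1
F [ 1.7 24.9 47.3] toolforce [-5.4 -1.  -0.4] gap 23.1 t 32.35
```

```bash
python3 -m creep '[[[-0.03,0,0,0,0,0,40],[0,0,0,0,0,0,60],[-0.3,0,0,0,0,0,60],[-0.9,0,0,0,0,0,60],[-0.9,0,0,0,0,0,60]]]' | grep -E 'wrist|gap'
python3 -m creep '[[[-0.9,0,0,0,0,0,60],[-0.9,0,0,0,0,0,60],[0,0,0,0,0,0,60]]]' | grep -E 'gap'
python3 - <<'E'
from h import *
st(); w=shot('wrist','w12.png')
for d in search_frame('wrist','billet_a_mid')[:5]: print(round(d['score'],2),np.array(d['centre'])*[512,384],F(onz(w,np.array(d['centre'])*[512,384],58,True)))
cv2.imwrite('pics/w12b.png',cv2.resize(cv2.imread('pics/w12.png')[0:384,100:420],(500,600),interpolation=cv2.INTER_CUBIC))
step(W(-69,-163.5,150))
E
```

```text
wrist_force: [0.4, -0.8, 0.0]
finger_gap: 51.0
finger_gap: 51.1
F [  3.3  24.4 167.5] toolforce [-0.   0.5  0.1] gap 51.1 t 33.35
0.92 [ 42.3936 110.5152] [-209.7  111.9   58. ]
0.87 [256.     123.4176] [ 3.2 88.2 58. ]
0.61 [67.7888  8.4864] [-179.5  212.1   58. ]
units [ 0.48 -2.42  6.25]
```

```bash
python3 -m creep '[[[0,-0.35,0.9,0,0,0,80],[0,-0.35,0.9,0,0,0,100],[0,-0.35,0.9,0,0,0,100],[0,-0.35,0.9,0,0,0,100],[0,-0.35,0.9,0,0,0,100]]]' | grep -E 'pos'
python3 -m creep '[[[0,-0.35,0.9,0,0,0,100],[0,-0.32,0.85,10,0,0,100],[0,0,0,10,0,0,100],[0,0,0,10,0,0,100],[0,0,0,10,0,0,100]]]' | grep -E 'pos'
python3 -m creep '[[[0,0,0,10,0,0,100],[0,0,0,10,0,0,100],[0,0,0,10,0,0,100],[0,0,0,10,0,0,100],[0,0,0,10,0,0,100]]]' | grep -E 'pos'
python3 -m creep '[[[0,0,0,0,10,0,100],[0,0,0,0,10,0,100],[0,0,0,0,10,0,100],[0,0,0,0,10,0,100],[0,0,0,0,0,0,100]]]' | grep -E 'pos'
python3 - <<'E'
from h import *
st(); p,r,s=tool(); print(R.from_euler('z',-q[2]).as_matrix()@r.as_matrix()); print(s['joint_positions'].round(2))
w=shot('wrist','w13.png')
for l in('knob','billet_a_mid'):
  for d in search_frame('wrist',l)[:4]: print(l,round(d['score'],2),np.array(d['centre'])*[512,384],F(onz(w,np.array(d['centre'])*[512,384],92.4 if l=='knob' else 58,True)))
g=w['img'].max(2)<45; g[300:]=0; n,L,S,c=cv2.connectedComponentsWithStats(g.astype(np.uint8)); print([(S[i].tolist(),F(onz(w,c[i],92.4,True))) for i in range(1,n) if S[i,4]>250])
cv2.imwrite('pics/w13b.png',cv2.resize(cv2.imread('pics/w13.png'),(800,600),interpolation=cv2.INTER_CUBIC))
step(W(1-.644*110,-163.5,46.5+.765*110))
E
```

```text
eef_pos: [587.8, -124.1, 162.7]
eef_pos: [576.1, -178.3, 162.6]
eef_pos: [576.1, -178.1, 162.6]
eef_pos: [575.1, -173.5, 160.4]
F [ -69.8 -158.3  160.4] toolforce [ 0.6  1.  -0.2] gap 85.8 t 35.95
[[ 0.58866552  0.02018351 -0.8081247 ]
 [ 0.0256461  -0.99965132 -0.00628554]
 [-0.80796979 -0.01702516 -0.58897789]]
[-0.78  0.19  2.01  0.82  0.73  0.07]
knob 0.55 [265.8816 222.912 ] [ -36.5 -164.    92.4]
knob 0.46 [198.2976 211.584 ] [ -28.1 -109.7   92.4]
billet_a_mid 0.65 [ 46.4896 194.6112] [-3.3 83.5 58. ]
[([171, 7, 104, 11, 365], array([233. , -99.8,  92.4])), ([249, 181, 35, 61, 1050], array([ -35. , -165.1,   92.4])), ([60, 249, 114, 51, 1731], array([-89.5, -64.2,  92.4])), ([338, 249, 113, 51, 1735], array([ -86. , -247.8,   92.4]))]
units [0.82 0.13 0.72]
```

```bash
python3 - <<'E'
from h import *
st(); yaw=.147; th=.70
fx=np.array([np.cos(yaw),np.sin(yaw),0]);fy=np.array([-np.sin(yaw),np.cos(yaw),0]);z=np.array([0,0,1.])
X=np.sin(th)*fx-np.cos(th)*z; Y=-fy; Rt=R.from_matrix(np.c_[X,Y,np.cross(X,Y)])
step(W(1-.644*95,-164,46.5+.765*95),Rt)
E
```

```text
F [ -66.9 -160.   163.2] toolforce [-0.5  1.  -0.6] gap 85.4 t 36.1
units [1.32 0.16 0.69]
rot [0.34 3.91 1.09]
```

```bash
python3 -m creep '[[[0.4,0.08,0.35,0.3,2,0.6,100],[0.4,0.08,0.34,0,1.9,0.5,100],[0.5,0,0,0,0,0,100],[0,0,0,0,0,0,100],[0,0,0,0,0,0,100]]]' | grep -E 'pos'
python3 - <<'E'
from h import *
st(); yaw=.147; th=.70
fx=np.array([np.cos(yaw),np.sin(yaw),0]);fy=np.array([-np.sin(yaw),np.cos(yaw),0]);z=np.array([0,0,1.])
X=np.sin(th)*fx-np.cos(th)*z; Y=-fy; Rt=R.from_matrix(np.c_[X,Y,np.cross(X,Y)])
step(W(1-.644*46,-164,46.5+.765*46),Rt)
w=shot('wrist','w14.png')
for d in search_frame('wrist','knob')[:2]: print(np.array(d['centre'])*[512,384],d['score'])
print(proj(w,W(1-38.6,-164,92.4),True))
E
```

```text
eef_pos: [587.3, -177.5, 120.8]
F [ -58.4 -164.   120.8] toolforce [-0.1  0.1 -0.9] gap 85.2 t 36.725
units [1.64 0.01 0.09]
rot [ 0.16 -0.13  0.02]
[256.1024 229.2096] 0.66
[256.73368667 230.24898271]
```

```bash
python3 -m creep '[[[0.5,0,0.09,0,0,0,100],[0.5,0,0,0,0,0,100],[0.4,0,0,0,0,0,90],[0.24,0,0,0,0,0,80],[0,0,0,0,0,0,70]]]' 40| grep -E 'pos|wrist'
python3 -c "from h import *;st()"
python3 -m creep '[[[0,0,0,0,0,0,0],[0,0,0,0,0,0,0],[0,0,0,0,0,0,0],[0,0,0,0,0,0,0],[0,0,0,0,0,0,0]]]' | grep -E 'wrist|gap'
python3 -c "from h import *;st()"
```

```text
eef_pos: [615.8, -173.0, 80.6]
wrist_force: [0.2, 0.2, -0.7]
F [ -29.5 -163.5   80.6] toolforce [ 0.7 -0.2  0.3] gap 59.7 t 37.45
wrist_force: [-4.7, -2.4, 6.1]
finger_gap: 25.1
F [ -29.5 -164.7   81.6] toolforce [-7.8  1.7 -0.1] gap 25.1 t 38.075
```

```bash
python3 -m creep '[[[0,0.05,0,0,0,0,0],[0,0.05,0,0,0,0,0],[0,0,0,0,0,0,0]]]' | grep -E 'gap'
python3 -c "from h import *;st()"
python3 -m creep '[[[0.015,0,-0.213,0,-8,0,0],[0.015,0,-0.213,0,-8,0,0],[0,0,0,0,0,0,0]]]' | grep -E 'gap'
python3 -c "from h import *;st()"
```

```text
finger_gap: 25.7
F [ -29.8 -164.9   81.4] toolforce [-11.8  -4.6  -0.4] gap 25.7 t 38.45
finger_gap: 25.4
F [ -19.1 -164.2   88.2] toolforce [-29.    7.2   3.1] gap 25.4 t 38.825
```

```bash
python3 -m creep '[[[-0.05,0,0,0,0,0,0],[0,0,0,0,0,0,0]]]' | grep -E 'gap'
python3 -c "from h import *;st()"
python3 -m creep '[[[0,0.03,0,0,0,0,0],[0,0,0,0,0,0,0]]]' | grep -E 'gap'
python3 - <<'E'
from h import *
st(); p,r,s=tool(); print(s['torque'],(R.from_euler('z',-q[2]).as_matrix()@r.as_matrix()).round(3))
w=shot('wrist','w15.png'); cv2.imwrite('pics/w15b.png',cv2.resize(cv2.imread('pics/w15.png')[60:330,100:410],(689,600),interpolation=cv2.INTER_CUBIC))
E
```

```text
finger_gap: 25.6
F [ -20.1 -164.2   88.1] toolforce [-11.2   7.6  -0.9] gap 25.6 t 39.075
finger_gap: 25.5
F [ -20.1 -164.3   88. ] toolforce [-12.6   4.8  -2.9] gap 25.5 t 39.325
[-1.01054641 -0.17299242 -0.77588469] [[ 0.512  0.022 -0.859]
 [ 0.021 -1.    -0.012]
 [-0.859 -0.012 -0.512]]
```

View pics/w15b.png

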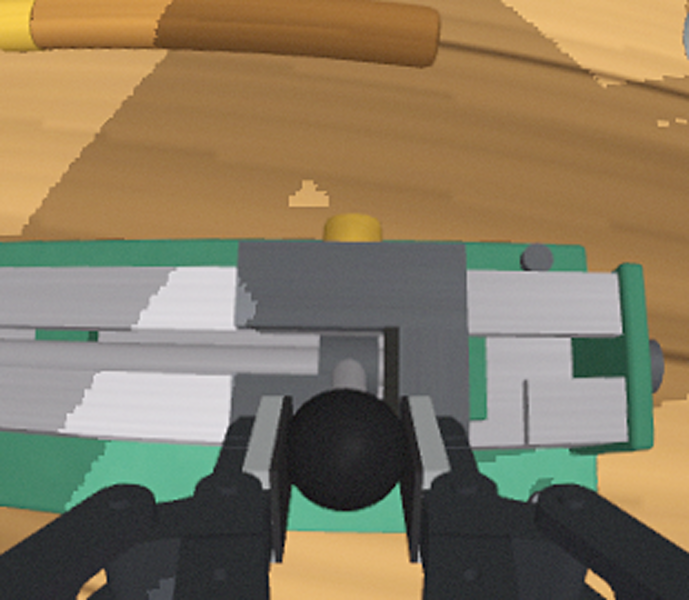

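```bash
python3 -m creep '[[[0,0,0.16,0,6,0,0],[0,0.03,0,0,0,0,0],[0,0.04,0,0,0,0,0],[0,0,0,0,0,0,0]]]' | grep -E 'gap'
python3 -c "from h import *;st()"
python3 -m creep '[[[0,0.04,0,0,0,0,0],[0,0,0,0,0,0,0]]]' | grep -E 'gap'
python3 - <<'E'
from h import *
st(); p,r,s=tool(); print(r.inv().apply(s['torque']),(R.from_euler('z',-q[2]).as_matrix()@r.as_matrix())[:,0].round(3))
E
```

```text
finger_gap: 25.7
F [ -25.1 -164.3   83.7] toolforce [-12.6   4.4   1. ] gap 25.7 t 39.875
finger_gap: 25.6
F [ -25.1 -164.4   83.7] toolforce [-14.3   1.4   1.8] gap 25.6 t 40.125
[ 0.08000938 -0.57215301  0.75712134] [ 0.583  0.03  -0.812]
```

```bash
python3 -m creep '[[[-0.03,0.05,0,0,0,0,0],[0,0.05,0,0,0,0,0],[0,0,0,0,0,0,0]]]' | grep -E 'gap'
python3 -c "from h import *;st()"
python3 -m creep '[[[0,0.05,0,0,0,0,0],[0,0,0,0,0,0,0]]]' | grep -E 'gap'
python3 -c "from h import *;st()"
python3 -m creep '[[[0,0.04,0,0,0,0,0],[0,0,0,0,0,0,0]]]' | grep -E 'gap'
python3 -c "from h import *;st()"
```

```text
finger_gap: 25.8
F [ -25.5 -164.6   83.5] toolforce [-11.3  -3.1  -0. ] gap 25.8 t 40.5
finger_gap: 25.4
F [ -25.6 -164.8   83.3] toolforce [-13.3  -6.6   0.5] gap 25.4 t 40.75
finger_gap: 25.4
F [ -25.7 -165.2   83.2] toolforce [-13.4  -8.5  -0.2] gap 25.4 t 41.0
```

```bash
python3 -m creep '[[[0,0.05,0,0,0,0,0],[0,0,0,0,0,0,0]]]' | grep -E 'gap'
python3 -c "from h import *;st()"
python3 -m creep '[[[0,0.04,0,0,0,0,0],[0,0,0,0,0,0,0]]]' | grep -E 'gap'
python3 -c "from h import *;st()"
```

```text
finger_gap: 25.6
F [ -25.7 -166.6   83.2] toolforce [-15.   -8.5  -0. ] gap 25.6 t 41.25
finger_gap: 25.2
F [ -25.7 -167.8   83.2] toolforce [-14.9  -9.3  -1.4] gap 25.2 t 41.5
```

```bash
python3 -m creep '[[[0,0,-0.2,0,-7.5,0,0],[0,0,-0.2,0,-7.5,0,0],[0,0,0,0,0,0,0]]]' | grep -E 'gap'
python3 - <<'E'
from h import *
st(); p,r,s=tool(); print(r.inv().apply(s['torque']),(R.from_euler('z',-q[2]).as_matrix()@r.as_matrix())[:,0].round(3))
E
```

```text
finger_gap: 25.4
F [ -15.  -164.9   88.5] toolforce [-16.   -8.8  -0. ] gap 25.4 t 41.875
[ 0.19013559 -0.21972035 -1.43396486] [ 0.396  0.046 -0.917]
```

```bash
python3 -m creep '[[[0,0.04,0,0,0,1.2,0],[0,0.03,0,0,0,1.2,0],[0,0,0,0,0,0,0]]]' | grep -E 'gap'
python3 - <<'E'
from h import *
st(); p,r,s=tool(); print(r.inv().apply(s['torque']),(R.from_euler('z',-q[2]).as_matrix()@r.as_matrix())[:,0].round(3))
E
```

```text
finger_gap: 25.4
F [ -16.8 -166.    86.9] toolforce [-6.8 -8.   0.1] gap 25.4 t 42.25
[-0.26704878 -0.16740753 -0.92027159] [ 0.397  0.006 -0.918]
```

```bash
python3 -m creep '[[[0,0.02,-0.2,0,-7.5,0,0],[0,0.02,-0.2,0,-7.5,0,0],[0,0,0,0,0,0,0]]]' | grep -E 'gap'
python3 - <<'E'
from h import *
st(); p,r,s=tool(); print(r.inv().apply(s['torque']),(R.from_euler('z',-q[2]).as_matrix()@r.as_matrix())[:,0].round(3))
E
```

```text
finger_gap: 25.6
F [  -4.6 -166.8   89.2] toolforce [ 0.  -7.4  2. ] gap 25.6 t 42.625
[-0.40350077 -0.34516538 -0.83811659] [ 0.141  0.001 -0.99 ]
```

```bash
python3 -m creep '[[[-0.02,0,-0.2,0,-7.5,0,0],[0,0,0,0,0,0,0],[0,0,0,0,0,0,0]]]' | grep -E 'gap'
python3 - <<'E'
from h import *
st(); p,r,s=tool(); print(r.inv().apply(s['torque']),(R.from_euler('z',-q[2]).as_matrix()@r.as_matrix())[:,0].round(3))
w=shot('wrist','w16.png'); d=search_frame('wrist','knob')[:1]; print(d)
E
```

```text
finger_gap: 25.4
F [  -0.5 -166.    89.5] toolforce [ 4.9 -8.2  0.4] gap 25.4 t 43.0
[-0.83131605 -0.12367643 -1.25313835] [ 0.01  0.   -1.  ]
[{'centre': [0.5016, 0.6917], 'score': 0.97}]
```

```bash
python3 -m creep '[[[0.02,0,-0.03,0,0,0,0],[0,-0.1,0,0,0,0,0],[0,-0.15,0,0,0,0,0],[0,-0.15,0,0,0,0,0],[0,0,0,0,0,0,0]]]' | grep -E 'gap'
python3 - <<'E'
from h import *
st(); p,r,s=tool(); print(r.inv().apply(s['torque']),(R.from_euler('z',-q[2]).as_matrix()@r.as_matrix())[:,:2].round(3))
E
```

```text
finger_gap: 25.3
F [  -0.2 -154.1   89.5] toolforce [ 3.4 -7.3  0.5] gap 25.3 t 43.725
[-0.8512151  -0.29154855 -1.32122678] [[ 0.011  0.022]
 [-0.    -1.   ]
 [-1.     0.   ]]
```

```bash
python3 -m creep '[[[0,-0.1,0,0,0,0,0],[0,-0.1,0,0,0,0,0],[0,-0.1,0,0,0,0,0],[0,-0.1,0,0,0,0,0],[0,0,0,0,0,0,0]]]' | grep -E 'gap'
python3 -c "from h import *;st()"
python3 -m creep '[[[0,-0.1,0,0,0,0,0],[0,-0.1,0,0,0,0,0],[0,-0.1,0,0,0,0,0],[0,0,0,0,0,0,0]]]' | grep -E 'gap'
python3 -c "from h import *;st()"
```

```text
finger_gap: 25.3
F [  -0.5 -142.5   89.5] toolforce [ 4.  -8.2  0.9] gap 25.3 t 44.35
finger_gap: 25.3
F [  -0.6 -133.7   89.5] toolforce [ 3.8 -7.2  0.5] gap 25.3 t 44.85
```

```bash
for k in 1; do python3 -m creep '[[[0,-0.07,0,0,0,0,0],[0,0,0,0,0,0,0]]]' | grep -E 'gap'
python3 -c "from h import *;st()"
python3 -m creep '[[[0,-0.07,0,0,0,0,0],[0,0,0,0,0,0,0]]]' | grep -E 'gap'
python3 -c "from h import *;st()"
python3 -m creep '[[[0,-0.06,0,0,0,0,0],[0,0,0,0,0,0,0]]]' | grep -E 'gap'
python3 -c "from h import *;st()"; done
```

```text
finger_gap: 25.5
F [  -0.6 -131.8   89.5] toolforce [ 3.4 -7.2  0.5] gap 25.5 t 45.1
finger_gap: 25.3
F [  -0.6 -129.8   89.5] toolforce [ 3.3 -6.6  1.6] gap 25.3 t 45.35
finger_gap: 25.8
F [  -0.7 -128.    89.5] toolforce [ 3.7 -6.4  0.9] gap 25.8 t 45.6
```

```bash
python3 -m creep '[[[0,-0.06,0,0,0,0,0],[0,0,0,0,0,0,0]]]' | grep -E 'gap'
python3 -c "from h import *;st()"
python3 -m creep '[[[0,-0.06,0,0,0,0,0],[0,0,0,0,0,0,0]]]' | grep -E 'gap'
python3 -c "from h import *;st()"
python3 -m creep '[[[0,-0.06,0,0,0,0,0],[0,0,0,0,0,0,0]]]' | grep -E 'gap'
python3 -c "from h import *;st()"
```

```text
finger_gap: 25.2
F [  -0.7 -126.3   89.5] toolforce [ 3.8 -5.9  0.9] gap 25.2 t 45.85
finger_gap: 25.8
F [  -0.7 -124.5   89.5] toolforce [ 4.6 -6.4 -0.2] gap 25.8 t 46.1
finger_gap: 25.1
F [  -0.6 -123.6   89.6] toolforce [ 8.7 -6.6  0.3] gap 25.1 t 46.35
```

```bash
python3 -m creep '[[[0,-0.04,0,0,0,0,0],[0,0,0,0,0,0,0]]]' | grep -E 'gap'
python3 -c "from h import *;st()"
python3 -m creep '[[[0,-0.04,0,0,0,0,0],[0,0,0,0,0,0,0]]]' | grep -E 'gap'
python3 -c "from h import *;st()"
python3 -m creep '[[[0,-0.04,0,0,0,0,0],[0,0,0,0,0,0,0]]]' | grep -E 'gap'
python3 -c "from h import *;st()"
```

```text
finger_gap: 25.3
F [  -0.5 -123.6   89.7] toolforce [15.8 -5.7  1. ] gap 25.3 t 46.6
finger_gap: 25.7
F [  -0.3 -123.5   89.8] toolforce [25.1 -2.   1.6] gap 25.7 t 46.85
finger_gap: 25.8
F [  -0.3 -123.4   89.9] toolforce [26.9  1.3  1.8] gap 25.8 t 47.1
```

```bash
python3 -m creep '[[[0.04,0,0,0,0,0,0],[0,0,0,0,0,0,0]]]' | grep -E 'gap'
python3 -c "from h import *;st()"
python3 -m creep '[[[0.03,0,0,0,0,0,0],[0,0,0,0,0,0,0]]]' | grep -E 'gap'
python3 - <<'E'
from h import *
st(); p,r,s=tool(); print(r.inv().apply(s['torque']),(R.from_euler('z',-q[2]).as_matrix()@r.as_matrix())[:,:2].round(3))
w=shot('wrist','w17.png'); t=shot('top','t17.png'); s=shot('side','s17.png')
for n,c in (('wrist',w),('top',t),('side',s)):
    for d in search_frame(n,'billet_a_mid')[:5]: print(n,round(d['score'],2),F(onz(c,np.array(d['centre'])*[512,384],58,n=='wrist')))
E
```

```text
finger_gap: 25.6
F [   2.9 -123.6   92.8] toolforce [ 5.9 -3.6  0.3] gap 25.6 t 47.35
finger_gap: 25.5
F [   1.5 -123.6   93.3] toolforce [ 4.7 -2.1  8. ] gap 25.5 t 47.6
[ 0.3080785  -1.35857399 -0.23486143] [[ 0.02   0.017]
 [-0.009 -1.   ]
 [-1.     0.01 ]]
wrist 0.88 [-152.8  165.2   58. ]
wrist 0.65 [ 6.  92.1 58. ]
side 0.71 [-200.   263.6   58. ]
side 0.66 [-242.8  154.4   58. ]
```

```bash
python3 -m creep '[[[0,-0.03,0.04,0,0,0,0],[0,0,0,0,0,0,0]]]' | grep -E 'gap'
python3 -c "from h import *;st()"
python3 -m creep '[[[0,0,0,0,0,0,40],[0,0,0,0,0,0,60],[0,0,0,0,0,0,80],[0,0,0,0,0,0,100]]]' | grep -E 'wrist|gap'
python3 -c "from h import *;st()"
python3 -m creep '[[[-0.4,0,0,0,0,0,100],[-0.9,0,0,0,0,0,100],[-0.9,0,0,0,0,0,100],[-0.9,0,0,0,0,0,100],[0,0,0,0,0,0,100]]]' | grep -E 'wrist|gap'
python3 - <<'E'
from h import *
st(); w=shot('wrist','w18.png')
for l,z in (('knob',106.5),('billet_a_mid',58),('throat',34)):
  for d in search_frame('wrist',l)[:4]: print(l,round(d['score'],2),(np.array(d['centre'])*[512,384]).round(),F(onz(w,np.array(d['centre'])*[512,384],z,True)))
g=w['img'].max(2)<45; g[240:]=0; n,L,S,c=cv2.connectedComponentsWithStats(g.astype(np.uint8)); print([(S[i].tolist(),F(onz(w,c[i],106.5,True))) for i in range(1,n) if S[i,4]>150])
print([proj(w,W(1.5,y,z),True).round() for y,z in ((-23-101,106.5),(135,44),(60,58),(30,58))])
E
```

```text
finger_gap: 25.5
F [   1.4 -123.5   93.2] toolforce [1.2 1.4 5.4] gap 25.5 t 48.15
wrist_force: [-0.0, 0.9, -0.3]
finger_gap: 84.0
F [   0.6 -122.    90.5] toolforce [ 0.3 -0.9 -0.1] gap 84.0 t 48.65
wrist_force: [-0.8, -0.5, 0.1]
finger_gap: 85.7
F [ 1.000e-01 -1.220e+02  1.866e+02] toolforce [-0.1  0.4  0.8] gap 85.7 t 49.275
knob 0.79 [257. 207.] [   0.7 -123.1  106.5]
knob 0.21 [ 82. 186.] [ 17.1  28.6 106.5]
billet_a_mid 0.7 [ 34. 307.] [-172.6  190.    58. ]
billet_a_mid 0.49 [110. 349.] [-225.    73.9   58. ]
throat 0.6 [202. 176.] [ 10.1 -68.4  34. ]
[([239, 188, 35, 34, 902], array([   2.8, -122.3,  106.5]))]
[array([258., 206.]), array([ 39., 186.]), array([ 82., 189.]), array([106., 189.])]
```

```bash
python3 -m creep '[[[0,-1,0.6,0,0,0,100],[0,-1,0.6,0,0,0,100],[0,-1,0.6,0,0,0,100],[0,-1,0.3,0,0,0,100],[0,-1,0,0,0,0,100]]]' | grep -E 'pos'
python3 - <<'E'
from h import *
st(); w=shot('wrist','w19.png')
for l,z in (('knob',106.5),('billet_a_mid',58)):
  for d in search_frame('wrist',l)[:4]: print(l,round(d['score'],2),F(onz(w,np.array(d['centre'])*[512,384],z,True)))
def s(x,y,z):
    u,v=np.round(proj(w,W(x,y,z),True)).astype(int); return w['img'][v,u].tolist() if 0<=u<512 and 0<=v<384 else None
for y in range(0,146,5): print(y,[s(1.5+dx,y,58) for dx in (-17,-9,0,9,17)])
E
```

```text
eef_pos: [550.1, 11.8, 179.6]
F [-68.8  28.7 179.6] toolforce [-0.2  0.2  0.6] gap 85.3 t 50.1
knob 0.72 [   1.8 -116.5  106.5]
knob 0.32 [ -7.7  58.4 106.5]
billet_a_mid 0.87 [-210.8   97.1   58. ]
billet_a_mid 0.83 [-175.4  208.4   58. ]
billet_a_mid 0.75 [-10.4  62.7  58. ]
0 [[195, 191, 195], [148, 147, 150], [156, 154, 157], [150, 147, 150], [48, 107, 83]]
5 [[189, 187, 191], [145, 143, 147], [153, 151, 154], [150, 146, 150], [62, 111, 85]]
10 [[185, 184, 188], [149, 145, 149], [153, 151, 155], [149, 147, 151], [72, 115, 95]]
15 [[134, 138, 139], [163, 135, 96], [167, 136, 93], [164, 140, 112], [50, 109, 83]]
20 [[144, 139, 143], [172, 135, 54], [173, 133, 53], [175, 135, 40], [50, 109, 82]]
25 [[146, 141, 145], [169, 131, 48], [170, 131, 43], [174, 136, 46], [50, 108, 82]]
30 [[145, 140, 144], [172, 134, 51], [175, 136, 51], [179, 138, 46], [52, 111, 82]]
35 [[146, 141, 145], [163, 134, 87], [172, 140, 89], [173, 140, 88], [48, 106, 81]]
40 [[143, 139, 143], [172, 142, 98], [177, 145, 102], [169, 139, 95], [52, 108, 82]]
45 [[144, 141, 145], [171, 141, 97], [176, 146, 100], [16
[... 1023 characters left out ...]
187, 134], [54, 110, 85]]
110 [[195, 188, 194], [217, 185, 134], [224, 192, 138], [220, 188, 134], [55, 111, 87]]
115 [[194, 190, 194], [218, 187, 134], [225, 192, 138], [220, 187, 132], [51, 109, 80]]
120 [[171, 168, 171], [218, 187, 135], [226, 193, 140], [219, 187, 132], [50, 107, 83]]
125 [[140, 137, 139], [219, 188, 135], [226, 194, 138], [220, 187, 132], [35, 69, 52]]
130 [[131, 129, 132], [209, 178, 124], [207, 175, 124], [203, 170, 120], [32, 67, 50]]
135 [[24, 60, 45], [166, 138, 93], [175, 146, 100], [168, 138, 95], [27, 64, 46]]
140 [[35, 68, 52], [97, 91, 65], [114, 105, 74], [117, 104, 72], [33, 71, 51]]
145 [[38, 82, 64], [47, 101, 78], [47, 97, 73], [40, 82, 60], [43, 80, 61]]
```

```bash
python3 -c "
from h import *
ctrl.close_job(); st()"
```

```text
the job is handed in; nothing more can be done
the job is handed in; nothing more can be done
```

Both billets are in the trough and pressed up against the gate, and I handed the job in at about 50 s of the 72 s allowed. It gave no verdict.

**What I did**
- **Parking:** I drew the pusher back until the stop showed as a force rise from 8 to 19 N, at about 147 mm of travel. My first lean went only about 0.37 rad before the ball slipped in the grip, so I pushed the handle the rest of the way with closed fingers.
- **Billets:** I laid both in the trough one behind the other, with about 5 N of floor contact each.
- **Unparking:** I gripped the knob again, drew it back off the tooth, stood it upright and eased it forward until the billets took the spring. Then I let go.

**Last checks**
- **Knob:** it stands upright at about 100–101 mm of travel. That is inside the judged 95–113 mm, but at the low edge of the expected 100–108 mm, and my measurement is good to about 2 mm.
- **Trough:** wood runs without a gap from the brass face, at about y = 33 mm, into the throat. It is straight and centred. I checked this from pixel colours, because my 12 picture views were used up.
- **Hand:** it was clear, with no force reading.

**Not clean or not confirmed**
- **Press on the billets:** I could not measure the contact force between pusher and billets. I infer over 2 N from the spring taking the load.
- **Wrist force:** it peaked at about 36 N pressing down on the knob early on, about 29 N while the tooth still held the pin, and about 27 N at the end of the forward travel. The force on the catch itself is not measured, so I can't rule out that it came close to 40 N.
- **Network:** it never found the second billet reliably once it was in the trough.

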